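# Fit the capacitors into a ballast base

### The job

Fit the four aluminium can capacitors into the open ballast base: stand each one upright, fully down in the round black mounting cup made for its diameter (smallest can in smallest cup, and so on up to the largest). Set them down, do not drop or tip them over, and leave the glue bottle and the wound ring coil where they are.

Things in the scene. Friction and masses are not known exactly. Their poses are not given: they have to be found in the camera images.
- cap30_mid (a point): The smallest of the four capacitors: a plain upright aluminium can, 30 mm in diameter and 70 mm tall, with a black disc and two 7 mm brass tabs on its top. Loose, stands on the table at the start. The point is the middle of the can, on its axis, 35 mm above its underside; z points up along the can's axis.
- cap40_mid (a point): The second smallest of the four capacitors: a plain upright aluminium can, 40 mm in diameter and 76 mm tall, with a black disc and two 7 mm brass tabs on its top. Loose, stands on the table at the start. The point is the middle of the can, on its axis, 38 mm above its underside; z points up along the can's axis.
- cap50_mid (a point): The second largest of the four capacitors: a plain upright aluminium can, 50 mm in diameter and 80 mm tall, with a black disc and two 7 mm brass tabs on its top. Loose, stands on the table at the start. The point is the middle of the can, on its axis, 40 mm above its underside; z points up along the can's axis.
- cap60_mid (a point): The largest of the four capacitors: a plain upright aluminium can, 60 mm in diameter and 84 mm tall, with a black disc and two 7 mm brass tabs on its top. Loose, stands on the table at the start. The point is the middle of the can, on its axis, 42 mm above its underside; z points up along the can's axis.
- cup30_seat (a point): Smallest of the four black plastic cups fixed in a row, 96 mm apart, in the open aluminium ballast base (120 x 420 mm, ribbed sides 26 mm high); for the 30 mm capacitor. Inside 37 mm wide, flaring to 47 mm at the rim; outside 51 mm. The point is the centre of its inner floor, 17 mm above the table, 13 mm below the rim; z up, y along the row. Does not move.
- cup40_seat (a point): Second smallest of the four black plastic cups fixed in a row, 96 mm apart, in the open aluminium ballast base (120 x 420 mm, ribbed sides 26 mm high); for the 40 mm capacitor. Inside 47 mm wide, flaring to 57 mm at the rim; outside 61 mm. The point is the centre of its inner floor, 17 mm above the table, 13 mm below the rim; z up, y along the row. Does not move.
- cup50_seat (a point): Second largest of the four black plastic cups fixed in a row, 96 mm apart, in the open aluminium ballast base (120 x 420 mm, ribbed sides 26 mm high); for the 50 mm capacitor. Inside 57 mm wide, flaring to 67 mm at the rim; outside 71 mm. The point is the centre of its inner floor, 17 mm above the table, 13 mm below the rim; z up, y along the row. Does not move.
- cup60_seat (a point): Largest of the four black plastic cups fixed in a row, 96 mm apart, in the open aluminium ballast base (120 x 420 mm, ribbed sides 26 mm high); for the 60 mm capacitor. Inside 67 mm wide, flaring to 77 mm at the rim; outside 81 mm. The point is the centre of its inner floor, 17 mm above the table, 13 mm below the rim; z up, y along the row. Does not move.
- glue_mid (a point): Bystander: white round plastic glue bottle with a blue cap, 42 mm in diameter, 100 mm tall, loose, standing among the capacitors. The point is half-way up on its axis; z up.
- coil_mid (a point): Bystander: ring-shaped coil wound with copper wire, lying flat, 61 mm in diameter and 26 mm high, loose, among the capacitors. The point is its middle, 13 mm above the table; z up.
Mind the look-alikes: they are no part of the job. Leave any orange look-alike of the part that bears cap60_mid alone.

How it is judged:
By the outcome, as a careful person would: the job done as asked, in the order asked, and still so for the second after the job is handed in, with the robot touching nothing.
It also fails if it takes over 120 s, if anything falls off the work surface, if the arm or the gripper's body presses on something with over 40 N, if the wrist force passes 120 N, or if a joint passes its speed limit or range.

### The arm

A 6-joint arm with a two-finger parallel gripper is mounted at the origin on the work surface. World frame = base frame: x ahead of the robot, y to its left, z up, the work surface at z = 0. Lengths are in m, angles in degrees, forces in N, time in s.
With the tool pointing down it reaches from about 0.35 to 0.875 m from the base axis. Payload 4.2 kg.
Tool frame: the origin (TCP) lies on the centre line of the jaws, within the pads' length; the fingertips stand 19 mm ahead of it and the grasp point (between the pads) is the TCP; x points along the fingers, y is the direction in which the jaws open and shut, and the axes are right-handed (so a half turn about x gives the same grasp; the last joint's range is limited). The gripper opens to 87 mm and grips with 3 to 60 N. Pads are 19 mm wide; open, the fingers measure 117 mm over their backs; the gripper's body (75 mm by 190 mm) begins 51 mm behind the grasp point.
Start: joints at [83.457, 22.042, 0.453, 0, -68.411, -14.817], TCP at [0.228, 0.582, 0.242] pointing down, gripper open.
Joint ranges: [-179.83, 179.83], [-69.29, 118.12], [-61.27, 80.66], [-181.25, 117.63], [-171.15, -9.14], [-177.46, 177.46]. Speed limits (degrees/s): [159.86, 159.86, 180, 180, 180, 180].

### API

Orientations are given as a 3x3 rotation matrix whose columns are the frame's x, y, z axes.
In Python, from station import r, viewer, job, spotter gives the robot as it stands.
- The arm moves only by the tool play_rows, never from a script. Its argument "commands" is a list of rows, each an object of numbers: "fingers": the gripper command: -1 is fully open, 1 is shut, values between are in proportion; "tx", "ty", "tz": the shift along the tool's x, y, z normalised to -1 to 1, where 1 is 750 mm; "ax", "ay", "az": the turn, a rotation vector about the tool's x, y, z normalised to -1 to 1, where 1 is pi rad. In form: [{"fingers": .., "tx": .., "ty": .., "tz": .., "ax": .., "ay": .., "az": ..}, ...]. A call has 1 to 5 rows; each row is the pose to reach, as a shift and turn from the pose commanded when the call began, along the tool's axes at that moment, turning the shorter way round; what a row does not reach only later rows make up. A row lasts 1/12 s, in which the tool goes at most 41.7 mm and 7.16 degrees, less where a joint would pass 70% of its speed; a pose out of reach is approached as far as the arm can. A call with a number of a shift or a turn outside -1 to 1 is refused whole. A call with a gripper value outside its range is refused whole. The fingers move at their own pace and stop on an object; the grip force is fixed at half the most. Time passes only in rows, so rows that repeat a pose let the fingers close. It gives the time, the measured TCP pose, the force and the opening at its end, in the units of the state.
- r.sense(): the state, without advancing time (a new reading comes with each control period).
- viewer.capture(name): name is "side" or "top"; returns a dict with "image" (384x512x3 uint8, red, green, blue), "fx", "fy", "cx", "cy" (pixels), "R" (3x3) and "t" (3): a world point X has camera coordinates R X + t. Camera axes: x right, y down, z forward; pixel columns grow to the right and rows downward; lengths in m; the calibration is good to about 2 mm. A picture is of the moment at which its call begins. There is no depth.
- job.finish_job(): hands the job in, once; it reports no verdict.
Trained networks look in a picture, given as the dict that the camera call returned (one of the last four; its "shot" number tells which), for a name from the list of things; names that differ only in an ending like _2 or _b are one class to them, and where a whole thing is asked for, a point or a joint stands for the part that bears it (a point fixed in the world has none). Each returns a list of dicts, best first, with "score" (0 to 1); they miss things now and then, are a little off and sometimes report something else, mostly with a low value. They report only what shows in the picture. A call takes as long as a camera call. They do not tell look-alikes from the thing itself.
- spotter.find_in(name, picture): "uv" ([column, row] in pixels, amid what is visible of it).
- spotter.silhouettes(name, picture): "region" (384x512 bool, what is visible of it) and "uv" ([column, row] in pixels, amid what is visible of it).
The state is a dict: "time_s": time; "joints": joint angles; "joint_velocities": joint speeds; "effort": joint torques, N m; "tcp_pos": TCP position; "ee_rot": TCP orientation; "wrist_force": force on the tool from outside, world axes, zero at the start; "moment": the same for the moment, N m; "gripper_width": opening from 0.0 (shut) to 1.0 (fully open).
Only numpy, scipy, OpenCV 4.12 (cv2) and the standard library are available. Lean on these libraries where they do the work, as an engineer would, in place of code of your own. Each camera call takes 0.05 s, during which the arm holds its last target. There are 200 camera calls.

## Working session

There is one attempt and no reset: what is moved stays moved. The work goes in short steps, Python scripts to look and compute and a tool call to move; the robot and the scene stay as the last step left them, time stands still between calls to the robot, and variables do not carry over. Pictures are saved under pics/ and viewed, about 12 in all and at most 16, crops included, and the job is handed in when it is done.

Besides the shell and the picture viewer there is one more tool, called after "Emit:" in YAML: its name, and indented under it one key for each argument. play_rows: Moves the arm, as the interface text tells. Its arguments: {"type":"object","properties":{"commands":{"type":"array"}},"required":["commands"]}

```bash
ls; mkdir -p pics
cat > h.py <<'E'
import numpy as np, cv2
from station import r, viewer, job, spotter
def save(p,f): cv2.imwrite(f,cv2.cvtColor(p["image"],cv2.COLOR_RGB2BGR))
def ray(p,uv,z):
    R=np.array(p["R"]);t=np.array(p["t"]);c=-R.T@t
    d=R.T@np.array([(uv[0]-p["cx"])/p["fx"],(uv[1]-p["cy"])/p["fy"],1])
    return c+d*(z-c[2])/d[2]
def proj(p,X):
    q=np.array(p["R"])@np.array(X)+np.array(p["t"]); return np.array([p["fx"]*q[0]/q[2]+p["cx"],p["fy"]*q[1]/q[2]+p["cy"]])
E
python3 - <<'E'
from h import *
a=viewer.capture("top");b=viewer.capture("side")
save(a,"pics/top0.png");save(b,"pics/side0.png")
H=dict(cap30_mid=.035,cap40_mid=.038,cap50_mid=.04,cap60_mid=.042,cup30_seat=.017,cup40_seat=.017,cup50_seat=.017,cup60_seat=.017,glue_mid=.05,coil_mid=.013)
for p in (a,b):
    print("cam",-np.array(p["R"]).T@p["t"],p["fx"])
    for n,z in H.items():
        print(n,[(np.round(d["uv"]),round(d["score"],2),ray(p,d["uv"],z)[:2].round(3)) for d in spotter.find_in(n,p)[:4]])
s=r.sense();print(s)
E
```

```text
pics
cam [3.52114687e-01 3.87075584e-04 9.71428480e-01] 422.7045180637143
cap30_mid [(array([101., 152.]), 0.67, array([0.608, 0.348]))]
cap40_mid [(array([411., 143.]), 0.95, array([ 0.612, -0.359]))]
cap50_mid [(array([232., 223.]), 0.8, array([0.44 , 0.051]))]
cap60_mid [(array([350., 207.]), 0.98, array([ 0.467, -0.209])), (array([322., 266.]), 0.9, array([ 0.34 , -0.141])), (array([368., 255.]), 0.6, array([ 0.363, -0.244]))]
cup30_seat [(array([199., 142.]), 0.68, array([0.632, 0.128])), (array([236., 135.]), 0.61, array([0.647, 0.041]))]
cup40_seat [(array([242., 137.]), 0.96, array([0.642, 0.027])), (array([410., 143.]), 0.52, array([ 0.618, -0.365]))]
cup50_seat [(array([281., 133.]), 0.77, array([ 0.65 , -0.065]))]
cup60_seat [(array([325., 126.]), 0.57, array([ 0.665, -0.167])), (array([402., 206.]), 0.57, array([ 0.47 , -0.333]))]
glue_mid [(array([399., 206.]), 0.68, array([ 0.467, -0.316])), (array([197., 139.]), 0.42, array([0.63 , 0.128]))]
coil_mid [(array([112., 214.]), 0.61, array([0.468, 0.328]))]
cam [0.40927567 0.75878433 0.53122925] 369.23671452020795
cap30_mid
[... 832 characters left out ...]
5182e-03,
       -6.84120222e+01, -1.48149330e+01]), 'joint_velocities': array([-0.01478552, -0.07312442,  0.01476756, -0.01780929,  0.05865076,
        0.03906164]), 'effort': array([-3.11798531e-04, -3.90479708e+01,  1.87627870e+01,  4.22460526e+00,
        1.54747709e-02, -1.70015920e-05]), 'tcp_pos': array([0.22758866, 0.58206489, 0.24155981]), 'ee_rot': array([[-2.12777140e-05, -3.64181416e-01, -9.31328028e-01],
       [ 1.04981309e-05, -9.31328028e-01,  3.64181416e-01],
       [-1.00000000e+00, -2.02825555e-06,  2.36397556e-05]]), 'wrist_force': array([ 0.13981103,  0.90778304, -0.36980225]), 'moment': array([ 0.00772001, -0.06616289,  0.00081275]), 'gripper_width': 1.0015894623209487}
```

Run:
```python
import cv2
for n in("top0","side0"):
    i=cv2.imread(f"pics/{n}.png");cv2.imwrite(f"pics/{n}b.png",cv2.resize(i,(800,600),interpolation=cv2.INTER_CUBIC))
```

```text
(no output)
```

View pics/top0b.png

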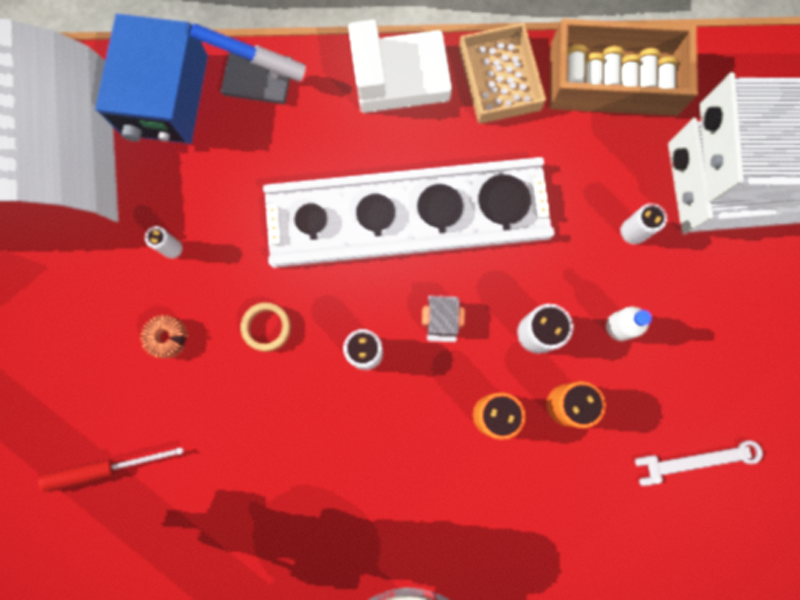

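View pics/side0b.png

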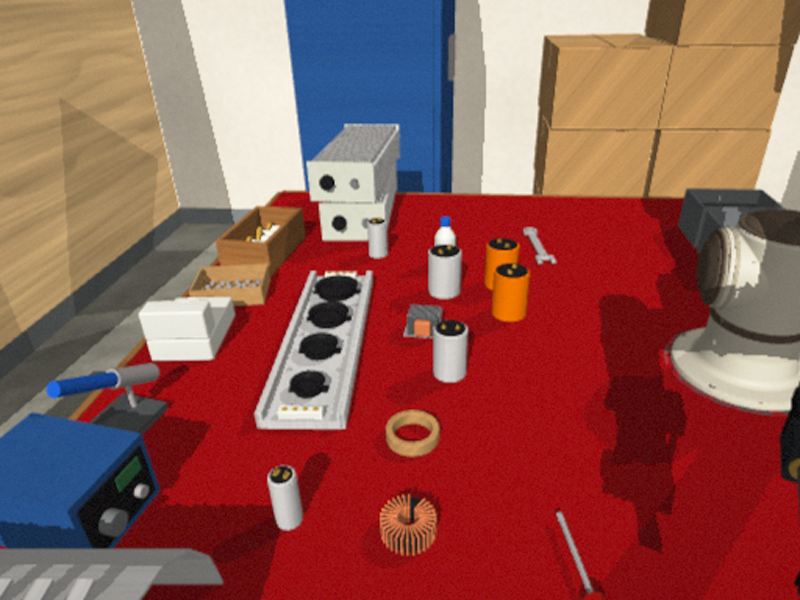

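The cap60 candidates in the top picture are silver (350,207) and orange (322,266) and (368,255). The silver one is the can meant, because the orange ones are the excluded look-alikes. I'll confirm that in a crop and refine positions by fitting cylinders to the silhouettes.

```bash
cat >> h.py <<'E'
from scipy.optimize import minimize
A=np.linspace(0,2*np.pi,60)
def cylmask(p,x,y,rad,z0,z1,S=4):
    P=np.array([proj(p,[x+rad*np.cos(a),y+rad*np.sin(a),z]) for a in A for z in (z0,z1)])
    h=cv2.convexHull(np.round(((P+.5)*S)*16).astype(np.int32))
    m=np.zeros((384*S,512*S),np.uint8);cv2.fillConvexPoly(m,h,1,shift=4);return m
def fit(pm,x0,y0,rad,z0,z1,S=4):
    B=[(p,cv2.resize(m.astype(np.float32),None,fx=S,fy=S,interpolation=cv2.INTER_LINEAR)>.5) for p,m in pm]
    f=lambda v:sum((cylmask(p,v[0]/100,v[1]/100,rad,z0,z1,S)!=m).sum()/max(m.sum(),1) for p,m in B)
    q=minimize(f,[x0*100,y0*100],method="Nelder-Mead",options=dict(initial_simplex=[[x0*100,y0*100],[x0*100+1,y0*100],[x0*100,y0*100+1]],xatol=.02))
    return q.x/100,q.fun
def sil(n,p,xy,z):
    u=proj(p,[*xy,z]);c=[d for d in spotter.silhouettes(n,p)]
    c=[d for d in c if np.hypot(*(np.array(d["uv"])-u))<15]
    return c[0]["region"] if c else None
E
python3 - <<'E'
from h import *
a=viewer.capture("top");b=viewer.capture("side")
i=a["image"][180:300,290:430];cv2.imwrite("pics/crop60.png",cv2.cvtColor(cv2.resize(i,None,fx=4,fy=4,interpolation=cv2.INTER_CUBIC),cv2.COLOR_RGB2BGR))
G=dict(cap30_mid=(.607,.344,.015,0,.07),cap40_mid=(.61,-.363,.02,0,.076),cap50_mid=(.443,.045,.025,0,.08),cap60_mid=(.468,-.212,.03,0,.084),
cup30_seat=(.637,.126,.0255,.0,.03),cup40_seat=(.645,.02,.0305,.0,.03),cup50_seat=(.65,-.066,.0355,.0,.03),cup60_seat=(.66,-.167,.0405,.0,.03),glue_mid=(.468,-.335,.021,0,.08),coil_mid=(.47,.335,.0305,0,.026))
for n,g in G.items():
    o=[]
    ms=[(p,sil(n,p,g[:2],(g[3]+g[4])/2)) for p in(a,b)]
    for s in([ms[0]],[ms[1]],ms):
        if all(m is not None for _,m in s): v,f=fit(s,*g);o.append((v.round(4),round(f,2)))
        else:o.append(None)
    print(n,o)
# dark mask of cups
for p in(a,b):
    m=(p["image"].max(2)<70).astype(np.uint8)
    n,l,st,c=cv2.connectedComponentsWithStats(m)
    for k in range(1,n):
        if st[k,4]>100:
            q=ray(p,c[k],.028)
            if .55<q[0]<.75 and -.25<q[1]<.2: print(st[k],c[k].round(1),q.round(4))
E
```

```text
cap30_mid [(array([0.602, 0.341]), np.float64(0.15)), (array([0.6041, 0.3383]), np.float64(0.06)), (array([0.6027, 0.3408]), np.float64(0.25))]
cap40_mid [(array([ 0.6112, -0.3556]), np.float64(0.09)), (array([ 0.6159, -0.3686]), np.float64(0.05)), (array([ 0.6135, -0.3581]), np.float64(0.25))]
cap50_mid [(array([0.4371, 0.052 ]), np.float64(0.11)), (array([0.4397, 0.0444]), np.float64(0.07)), (array([0.4381, 0.0508]), np.float64(0.27))]
cap60_mid [(array([ 0.461 , -0.2027]), np.float64(0.04)), (array([ 0.4634, -0.2123]), np.float64(0.05)), (array([ 0.4622, -0.2035]), np.float64(0.17))]
cup30_seat [(array([0.6365, 0.1281]), np.float64(0.28)), (array([0.6439, 0.1046]), np.float64(0.53)), (array([0.637, 0.127]), np.float64(0.91))]
cup40_seat [(array([0.6444, 0.0328]), np.float64(0.34)), (array([ 0.6536, -0.0008]), np.float64(0.65)), (array([0.6448, 0.0307]), np.float64(1.1))]
cup50_seat [(array([ 0.6511, -0.0635]), np.float64(0.11)), (array([ 0.6625, -0.0919]), np.float64(0.38)), (array([ 0.6547, -0.0668]), np.float64(0.64))]
cup60_seat [(array([ 0.6601, -0.159 ]), np.float64(0.19)), (array([ 0.6694, -0.1945]), np.float64(0.39)), (array([ 0.663 , -0.1635]), np.float64(0.66))]
glue_mid [None, (array([ 0.4724, -0.4012]), np.float64(1.32)), None]
coil_mid [(array([0.4662, 0.3424]), np.float64(0.18)), (array([0.4692, 0.3381]), np.float64(0.09)), (array([0.4675, 0.3424]), np.float64(0.31))]
[308 113  30  32 394] [322.4 125.5] [ 0.6616 -0.16    0.028 ]
[197 177  33  33 695] [212.6 192.5] [ 0.6531 -0.1052  0.028 ]
[192 214  26  16 321] [204.1 221.3] [0.6419 0.0358 0.028 ]
[186 238  24  17 307] [197.  245.6] [0.6342 0.1309 0.028 ]
```

View pics/crop60.png

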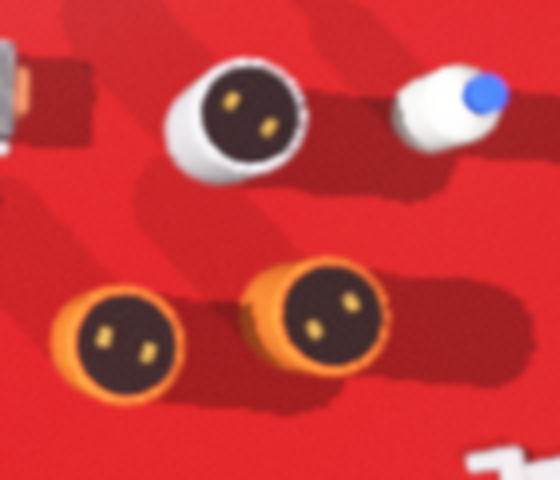

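The crop shows the silver can at crop (245,120), with the two orange look-alikes below it, so the silver can is cap60. Next I'll check clearance to the tall neighbours and set up the move helper.

```bash
cat >> h.py <<'E'
from scipy.spatial.transform import Rotation as Ro
YAW=-175.3
def to(x,y,z,yaw=YAW):
    s=r.sense();R=np.array(s["ee_rot"]);a=np.radians(yaw)
    T=np.array([[0,np.cos(a),-np.sin(a)],[0,np.sin(a),np.cos(a)],[-1,0,0]])
    T=np.column_stack([[0,0,-1],[np.cos(a),np.sin(a),0],np.cross([0,0,-1],[np.cos(a),np.sin(a),0])])
    d=R.T@(np.array([x,y,z])-s["tcp_pos"]);w=Ro.from_matrix(R.T@T).as_rotvec()
    print("t",(d/.75).round(4),"a",(w/np.pi).round(4),"mm",(d*1000).round(1),"deg",np.degrees(np.linalg.norm(w)).round(1))
E
python3 - <<'E'
from h import *
a=viewer.capture("top");b=viewer.capture("side")
k=1.5625
def tri(u,v):
    # triangulate top(u),side(v)
    from scipy.optimize import least_squares
    q=least_squares(lambda X:np.r_[proj(a,X)-np.array(u)/k,proj(b,X)-np.array(v)/k],[.6,0,.1]);return q.x.round(3),q.cost.round(1)
print("grey tip",ray(a,[75.5,141],0).round(3),ray(a,[75.5,141],.1).round(3),ray(b,[142,371],0).round(3),ray(b,[142,371],.1).round(3), tri((118,220),(222,582)))
print("grey top corner", tri((118,220),(190,550)))
print("instr", ray(b,[206,153.6],0).round(3),ray(b,[251,150],0).round(3),tri((670,135),(320,205)),tri((735,75),(310,160)))
print("station",tri((205,75),(157,495)),tri((178,140),(80,510)),[ray(a,[114,90],z).round(3) for z in(0,.1)])
to(.602,.341,.2)
E
```

```text
grey tip [0.646 0.423 0.   ] [0.616 0.38  0.1  ] [0.65  0.419 0.   ] [0.604 0.483 0.1  ] (array([0.647, 0.423, 0.002]), np.float64(0.1))
grey top corner (array([0.665, 0.415, 0.034]), np.float64(107.3))
instr [ 0.754 -0.428  0.   ] [ 0.597 -0.47   0.   ] (array([ 0.727, -0.385,  0.098]), np.float64(7.6)) (array([ 0.766, -0.439,  0.182]), np.float64(0.0))
station (array([ 0.83 ,  0.288, -0.024]), np.float64(473.1)) (array([ 0.825,  0.353, -0.008]), np.float64(281.0)) [array([0.772, 0.336, 0.   ]), array([0.729, 0.301, 0.1  ])]
t [ 0.0554  0.1175 -0.582 ] a [ 0.3552 -0.      0.    ] mm [  41.6   88.2 -436.5] deg 63.9
```

Emit:
play_rows:
  commands:
    - {"fingers":-1,"tx":0.04,"ty":0.1175,"tz":-0.582,"ax":0.355,"ay":0,"az":0}
    - {"fingers":-1,"tx":0.04,"ty":0.1175,"tz":-0.582,"ax":0.355,"ay":0,"az":0}
    - {"fingers":-1,"tx":0.04,"ty":0.1175,"tz":-0.582,"ax":0.355,"ay":0,"az":0}
    - {"fingers":-1,"tx":0.04,"ty":0.1175,"tz":-0.582,"ax":0.355,"ay":0,"az":0}
    - {"fingers":-1,"tx":0.04,"ty":0.1175,"tz":-0.582,"ax":0.355,"ay":0,"az":0}

```text
time_s: 2.72
tcp_pos: [0.4036, 0.4684, 0.2277]
ee_rot: [[0.0, -0.843, -0.538], [0.0, -0.538, 0.843], [-1.0, -0.0, 0.0]]
wrist_force: [0.5, 1.5, -0.4]
gripper_width: 0.998
```

```bash
python3 -c "
from h import *
to(.602,.341,.18);print(r.sense()['time_s'],r.sense()['tcp_pos'])"
```

```text
t [ 0.0636 -0.1316 -0.2855] a [1.546e-01 1.000e-04 1.000e-04] mm [  47.7  -98.7 -214.1] deg 27.8
2.7167 [0.40363592 0.4684356  0.22767289]
```

Emit:
play_rows:
  commands:
    - {"fingers":-1,"tx":0.0636,"ty":-0.1316,"tz":-0.2855,"ax":0.1546,"ay":0,"az":0}
    - {"fingers":-1,"tx":0.0636,"ty":-0.1316,"tz":-0.2855,"ax":0.1546,"ay":0,"az":0}
    - {"fingers":-1,"tx":0.0636,"ty":-0.1316,"tz":-0.2855,"ax":0.1546,"ay":0,"az":0}
    - {"fingers":-1,"tx":0.0636,"ty":-0.1316,"tz":-0.2855,"ax":0.1546,"ay":0,"az":0}
    - {"fingers":-1,"tx":0.0636,"ty":-0.1316,"tz":-0.2855,"ax":0.1546,"ay":0,"az":0}

```text
time_s: 3.13
tcp_pos: [0.5763, 0.3587, 0.186]
ee_rot: [[0.0, -0.997, -0.083], [0.0, -0.083, 0.997], [-1.0, -0.0, 0.0]]
wrist_force: [-0.5, 0.8, 0.6]
gripper_width: 0.996
```

Run:
```python
from h import *
to(.602,.341,.18)
for n in("side","top"):
    p=viewer.capture(n); save(p,f"pics/{n}1.png")
    if n=="side":
        m=sil("cap30_mid",p,(.603,.34),.035)
        if m is not None: print(fit([(p,m)],.603,.34,.015,0,.07))
        cv2.imwrite("pics/side1c.png",cv2.cvtColor(cv2.resize(p["image"][150:384,60:300],None,fx=2.5,fy=2.5),cv2.COLOR_RGB2BGR))
to(.602,.341,.18)
```

```text
t [ 0.008  -0.0322 -0.0264] a [0.0005 0.     0.0001] mm [  6.  -24.2 -19.8] deg 0.1
(array([0.60429253, 0.33742262]), np.float64(0.08700934579439253))
t [ 0.0059 -0.0319 -0.0246] a [ 0.0001 -0.0006 -0.0006] mm [  4.4 -23.9 -18.4] deg 0.2
```

View pics/side1c.png

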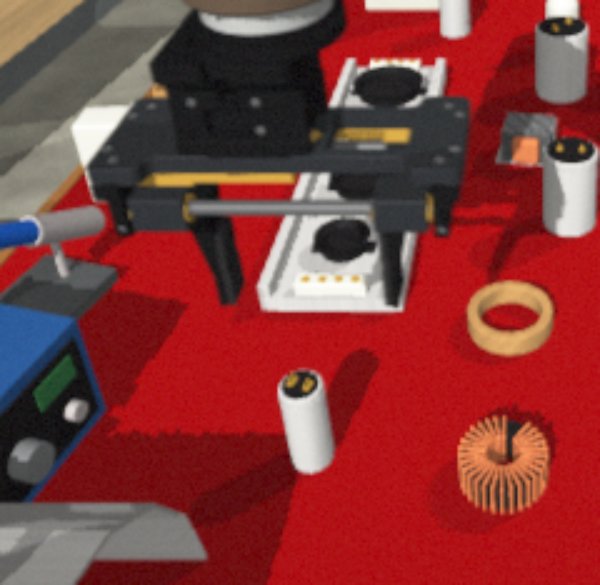

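Emit:
play_rows:
  commands:
    - {"fingers":-1,"tx":0.006,"ty":-0.0332,"tz":-0.026,"ax":0,"ay":0,"az":0}
    - {"fingers":-1,"tx":0.05,"ty":-0.0332,"tz":-0.026,"ax":0,"ay":0,"az":0}
    - {"fingers":-1,"tx":0.1,"ty":-0.0332,"tz":-0.026,"ax":0,"ay":0,"az":0}
    - {"fingers":-1,"tx":0.14,"ty":-0.0332,"tz":-0.026,"ax":0,"ay":0,"az":0}
    - {"fingers":-1,"tx":0.168,"ty":-0.0332,"tz":-0.026,"ax":0,"ay":0,"az":0}

```text
time_s: 3.7
tcp_pos: [0.5992, 0.3427, 0.0573]
ee_rot: [[-0.003, -0.996, -0.088], [-0.002, -0.088, 0.996], [-1.0, 0.004, -0.002]]
wrist_force: [-0.5, 0.1, -0.1]
gripper_width: 0.999
```

Run:
```python
from h import *
p=viewer.capture("side")
cv2.imwrite("pics/side2c.png",cv2.cvtColor(cv2.resize(p["image"][200:384,60:300],None,fx=2.5,fy=2.5),cv2.COLOR_RGB2BGR))
to(.603,.34,.058)
```

```text
t [-0.0066 -0.0073 -0.0026] a [ 0.0017 -0.0016 -0.003 ] mm [-4.9 -5.5 -2. ] deg 0.7
```

View pics/side2c.png

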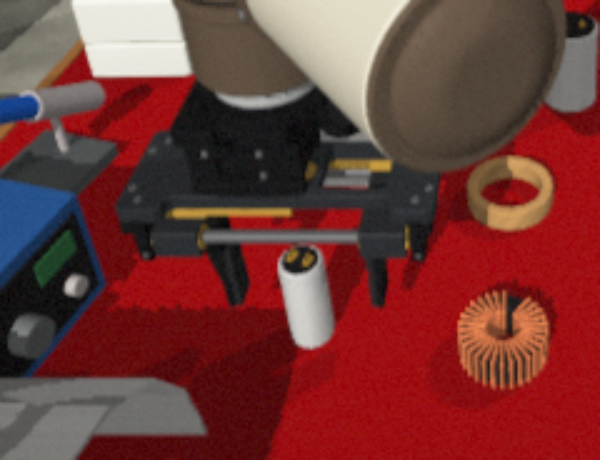

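Emit:
play_rows:
  commands:
    - {"fingers":1,"tx":-0.005,"ty":-0.006,"tz":-0.002,"ax":0,"ay":0,"az":0}
    - {"fingers":1,"tx":-0.005,"ty":-0.006,"tz":-0.002,"ax":0,"ay":0,"az":0}
    - {"fingers":1,"tx":-0.005,"ty":-0.006,"tz":-0.002,"ax":0,"ay":0,"az":0}
    - {"fingers":1,"tx":-0.005,"ty":-0.006,"tz":-0.002,"ax":0,"ay":0,"az":0}
    - {"fingers":1,"tx":-0.005,"ty":-0.006,"tz":-0.002,"ax":0,"ay":0,"az":0}

```text
time_s: 4.17
tcp_pos: [0.6065, 0.3424, 0.0661]
ee_rot: [[0.002, -0.996, -0.087], [0.002, -0.087, 0.996], [-1.0, -0.003, 0.002]]
wrist_force: [-0.0, 0.1, -0.1]
gripper_width: 0.707
```

```bash
python3 -c "
from h import *
to(.603,.34,.058)"
```

```text
t [ 0.0107  0.0049 -0.0028] a [0.0017 0.0006 0.0009] mm [ 8.   3.7 -2.1] deg 0.4
```

Emit:
play_rows:
  commands:
    - {"fingers":1,"tx":0.008,"ty":0.004,"tz":-0.003,"ax":0,"ay":0,"az":0}
    - {"fingers":1,"tx":0.008,"ty":0.004,"tz":-0.003,"ax":0,"ay":0,"az":0}
    - {"fingers":1,"tx":0.008,"ty":0.004,"tz":-0.003,"ax":0,"ay":0,"az":0}
    - {"fingers":1,"tx":0.008,"ty":0.004,"tz":-0.003,"ax":0,"ay":0,"az":0}
    - {"fingers":1,"tx":0.008,"ty":0.004,"tz":-0.003,"ax":0,"ay":0,"az":0}

```text
time_s: 4.58
tcp_pos: [0.6031, 0.3392, 0.058]
ee_rot: [[-0.0, -0.996, -0.087], [-0.0, -0.087, 0.996], [-1.0, 0.0, -0.0]]
wrist_force: [-0.4, -0.3, 0.2]
gripper_width: 0.337
```

Emit:
play_rows:
  commands:
    - {"fingers":1,"tx":0,"ty":0,"tz":0,"ax":0,"ay":0,"az":0}
    - {"fingers":1,"tx":0,"ty":0,"tz":0,"ax":0,"ay":0,"az":0}
    - {"fingers":1,"tx":0,"ty":0,"tz":0,"ax":0,"ay":0,"az":0}
    - {"fingers":1,"tx":0,"ty":0,"tz":0,"ax":0,"ay":0,"az":0}

```text
time_s: 4.92
tcp_pos: [0.6031, 0.3392, 0.058]
ee_rot: [[0.0, -0.996, -0.087], [-0.0, -0.087, 0.996], [-1.0, -0.0, -0.0]]
wrist_force: [0.3, 0.3, -0.9]
gripper_width: 0.335
```

Emit:
play_rows:
  commands:
    - {"fingers":1,"tx":-0.02,"ty":0,"tz":0,"ax":0,"ay":0,"az":0}
    - {"fingers":1,"tx":-0.06,"ty":0,"tz":0,"ax":0,"ay":0,"az":0}
    - {"fingers":1,"tx":-0.1,"ty":0,"tz":0,"ax":0,"ay":0,"az":0}
    - {"fingers":1,"tx":-0.1,"ty":0,"tz":0,"ax":0,"ay":0,"az":0}

```text
time_s: 5.25
tcp_pos: [0.6065, 0.3413, 0.1405]
ee_rot: [[0.011, -0.996, -0.089], [0.007, -0.089, 0.996], [-1.0, -0.012, 0.006]]
wrist_force: [1.0, 1.5, 0.8]
gripper_width: 0.337
```

Run:
```python
from h import *
p=viewer.capture("side")
cv2.imwrite("pics/side3c.png",cv2.cvtColor(cv2.resize(p["image"][100:384,60:300],None,fx=2,fy=2),cv2.COLOR_RGB2BGR))
to(.6365,.1281,.135); print(r.sense()["tcp_pos"])
```

```text
t [ 0.0022 -0.0169 -0.286 ] a [0.0019 0.0015 0.0024] mm [   1.6  -12.6 -214.5] deg 0.6
[0.60505915 0.34067127 0.13750448]
```

View pics/side3c.png

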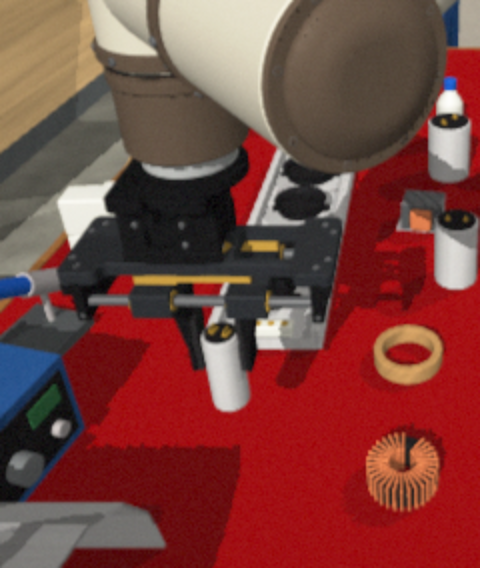

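Emit:
play_rows:
  commands:
    - {"fingers":1,"tx":0,"ty":-0.017,"tz":-0.286,"ax":0.002,"ay":0,"az":0}
    - {"fingers":1,"tx":0,"ty":-0.017,"tz":-0.286,"ax":0.002,"ay":0,"az":0}
    - {"fingers":1,"tx":0,"ty":-0.017,"tz":-0.286,"ax":0.002,"ay":0,"az":0}
    - {"fingers":1,"tx":0,"ty":-0.017,"tz":-0.286,"ax":0.002,"ay":0,"az":0}
    - {"fingers":1,"tx":0,"ty":-0.017,"tz":-0.286,"ax":0.002,"ay":0,"az":0}

```text
time_s: 5.72
tcp_pos: [0.6327, 0.1312, 0.1318]
ee_rot: [[-0.002, -0.997, -0.081], [-0.001, -0.081, 0.997], [-1.0, 0.002, -0.0]]
wrist_force: [1.0, 0.6, -0.4]
gripper_width: 0.335
```

Emit:
play_rows:
  commands:
    - {"fingers":1,"tx":0,"ty":0,"tz":-0.008,"ax":0,"ay":0,"az":0}
    - {"fingers":1,"tx":0,"ty":0,"tz":-0.008,"ax":0,"ay":0,"az":0}
    - {"fingers":1,"tx":0,"ty":0,"tz":-0.008,"ax":0,"ay":0,"az":0}

```text
time_s: 5.97
tcp_pos: [0.6337, 0.1269, 0.1322]
ee_rot: [[-0.001, -0.997, -0.08], [-0.0, -0.08, 0.997], [-1.0, 0.001, 0.0]]
wrist_force: [-0.4, 0.5, -0.5]
gripper_width: 0.337
```

Run:
```python
from h import *
t=viewer.capture("top");p=viewer.capture("side")
cv2.imwrite("pics/s4.png",cv2.cvtColor(np.hstack([cv2.resize(q["image"][y:y+150,x:x+130],None,fx=3,fy=4-1) for q,y,x in((p,150,130),(t,70,150))]),cv2.COLOR_RGB2BGR))
s=r.sense();x,y,z=s["tcp_pos"];print(s["tcp_pos"])
for q in(p,t):
    m=sil("cap30_mid",q,(x,y),z-.023)
    if m is not None:print(m.sum(),fit([(q,m)],x,y,.015,z-.058,z+.012))
to(.6365,.1281,.135)
```

```text
[0.63380371 0.12846391 0.13251166]
451 (array([0.63667099, 0.12375466]), np.float64(0.11342207432057681))
t [-0.0031 -0.0035 -0.0012] a [ 0.0004  0.     -0.0001] mm [-2.3 -2.7 -0.9] deg 0.1
```

View pics/s4.png

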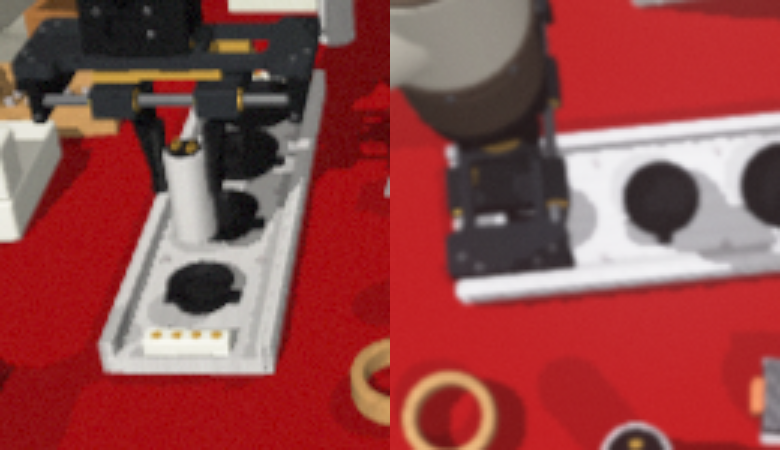

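Run:
```python
from h import *
t=viewer.capture("top");p=viewer.capture("side")
seeds=[(.6365,.1281,.0255),(.6444,.0328,.0305),(.6511,-.0635,.0355),(.660,-.159,.0405)]
for q,n in((t,"top0"),(p,"side0")):
    g=cv2.imread(f"pics/{n}.png").max(2)
    for x,y,R in seeds:
        roi=cylmask(q,x,y,R+.012,0,.03,1)
        for th in(80,):
            m=((g<th)&(roi>0)).astype(np.uint8)
            k=5 if n=="top0" else 5
            mo=cv2.morphologyEx(cv2.resize(m,None,fx=4,fy=4,interpolation=cv2.INTER_LINEAR),cv2.MORPH_OPEN,cv2.getStructuringElement(cv2.MORPH_ELLIPSE,(41,41)))
            mo=cv2.resize(mo,(512,384),interpolation=cv2.INTER_AREA)
            c=np.argwhere(mo>0).mean(0)[::-1]
            print(n,mo.sum(),"rim-fit",[ (v:=fit([(q,mo)],x,y,R-d,z0,.03))[0].round(4).tolist()+[round(v[1],2)] for d,z0 in((0,.03),(0,.005),(.002,.03))])
```

```text
top0 0 rim-fit [[1.0379, 0.2173, np.float64(0.0)], [0.6644, -0.0265, np.float64(6995.0)], [1.0379, -0.3525, np.float64(0.0)]]
top0 0 rim-fit [[1.0458, -0.4478, np.float64(0.0)], [0.6744, -0.0073, np.float64(9699.0)], [1.0458, -0.4478, np.float64(0.0)]]
top0 525 rim-fit [[0.6511, -0.0635, np.float64(0.38)], [0.6511, -0.0635, np.float64(0.53)], [0.6498, -0.0654, np.float64(0.23)]]
top0 718 rim-fit [[0.6593, -0.1586, np.float64(0.3)], [0.6659, -0.1617, np.float64(0.45)], [0.6589, -0.1603, np.float64(0.17)]]
side0 278 rim-fit [[0.6347, 0.1305, np.float64(0.16)], [0.6438, 0.1063, np.float64(0.6)], [0.6359, 0.1302, np.float64(0.21)]]
side0 290 rim-fit [[0.643, 0.0358, np.float64(0.17)], [0.6507, 0.0078, np.float64(0.62)], [0.6433, 0.0342, np.float64(0.2)]]
side0 325 rim-fit [[0.6505, -0.0593, np.float64(0.2)], [0.6576, -0.0894, np.float64(0.48)], [0.6499, -0.0567, np.float64(0.23)]]
side0 331 rim-fit [[0.6573, -0.1536, np.float64(0.19)], [0.666, -0.1803, np.float64(0.49)], [0.6562, -0.1523, np.float64(0.22)]]<stdin>:13: RuntimeWarning: Mean of empty slice.
  ret = um.true_divide(
```

Emit:
play_rows:
  commands:
    - {"fingers":1,"tx":0,"ty":-0.0032,"tz":0.0024,"ax":0,"ay":0,"az":0}
    - {"fingers":1,"tx":0.025,"ty":-0.0032,"tz":0.0024,"ax":0,"ay":0,"az":0}
    - {"fingers":1,"tx":0.045,"ty":-0.0032,"tz":0.0024,"ax":0,"ay":0,"az":0}
    - {"fingers":1,"tx":0.06,"ty":-0.0032,"tz":0.0024,"ax":0,"ay":0,"az":0}
    - {"fingers":1,"tx":0.06,"ty":-0.0032,"tz":0.0024,"ax":0,"ay":0,"az":0}

```text
time_s: 6.68
tcp_pos: [0.6346, 0.129, 0.085]
ee_rot: [[-0.005, -0.997, -0.081], [-0.002, -0.081, 0.997], [-1.0, 0.005, -0.001]]
wrist_force: [-0.6, -0.7, -0.7]
gripper_width: 0.336
```

Run:
```python
from h import *
p=viewer.capture("side")
cv2.imwrite("pics/s5.png",cv2.cvtColor(cv2.resize(p["image"][180:280,140:270],None,fx=4,fy=4,interpolation=cv2.INTER_CUBIC),cv2.COLOR_RGB2BGR))
to(.636,.1305,.0755);s=r.sense();print(s["tcp_pos"],s["wrist_force"])
```

```text
t [ 0.0147 -0.0008  0.0018] a [-0.0002 -0.0004 -0.0009] mm [11.  -0.6  1.4] deg 0.2
[0.63552521 0.12910495 0.08653853] [ 0.17227042 -0.01737638 -0.88750522]
```

View pics/s5.png

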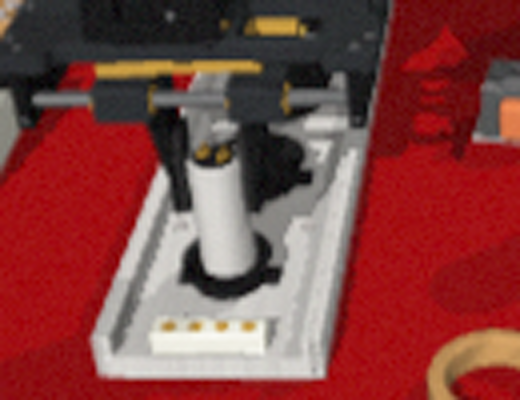

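The crop shows the can's bottom at about (232,272), centred in the cup mouth at (228,268). I'll lower it and check the force.

Emit:
play_rows:
  commands:
    - {"fingers":1,"tx":0.007,"ty":0,"tz":0,"ax":0,"ay":0,"az":0}
    - {"fingers":1,"tx":0.012,"ty":0,"tz":0,"ax":0,"ay":0,"az":0}
    - {"fingers":1,"tx":0.0145,"ty":0,"tz":0,"ax":0,"ay":0,"az":0}
    - {"fingers":1,"tx":0.0145,"ty":0,"tz":0,"ax":0,"ay":0,"az":0}
    - {"fingers":1,"tx":0.0145,"ty":0,"tz":0,"ax":0,"ay":0,"az":0}

```text
time_s: 7.15
tcp_pos: [0.6364, 0.1291, 0.0774]
ee_rot: [[0.0, -0.997, -0.081], [0.0, -0.081, 0.997], [-1.0, -0.0, 0.0]]
wrist_force: [0.3, -0.2, -1.1]
gripper_width: 0.333
```

Run:
```python
from h import *
for i in range(4):
    p=viewer.capture("side");s=r.sense();print(s["tcp_pos"],s["wrist_force"])
to(.636,.1305,.075)
```

```text
[0.63649483 0.12913065 0.07749734] [ 0.48703097  0.62163218 -1.78785822]
[0.63651232 0.12916535 0.0775587 ] [-0.55117093  0.64334725 -1.12952774]
[0.63647428 0.12916135 0.07752016] [0.59815497 0.72748984 0.07686517]
[0.63641988 0.12916524 0.07744092] [-0.43942104 -0.14765408 -0.83029768]
t [0.0033 0.0004 0.0018] a [-0.0003  0.0001  0.0002] mm [2.4 0.3 1.4] deg 0.1
```

Emit:
play_rows:
  commands:
    - {"fingers":1,"tx":0.0015,"ty":0,"tz":0,"ax":0,"ay":0,"az":0}
    - {"fingers":1,"tx":0.0028,"ty":0,"tz":0,"ax":0,"ay":0,"az":0}
    - {"fingers":1,"tx":0.0028,"ty":0,"tz":0,"ax":0,"ay":0,"az":0}

```text
time_s: 7.6
tcp_pos: [0.6363, 0.1291, 0.075]
ee_rot: [[0.0, -0.997, -0.081], [-0.0, -0.081, 0.997], [-1.0, -0.0, -0.0]]
wrist_force: [0.7, -0.6, -0.7]
gripper_width: 0.335
```

Emit:
play_rows:
  commands:
    - {"fingers":1,"tx":0.001,"ty":0,"tz":0,"ax":0,"ay":0,"az":0}
    - {"fingers":1,"tx":0.001,"ty":0,"tz":0,"ax":0,"ay":0,"az":0}
    - {"fingers":1,"tx":0.001,"ty":0,"tz":0,"ax":0,"ay":0,"az":0}

```text
time_s: 7.85
tcp_pos: [0.6363, 0.1291, 0.0749]
ee_rot: [[0.0, -0.997, -0.081], [-0.0, -0.081, 0.997], [-1.0, -0.0, -0.0]]
wrist_force: [-2.0, -0.5, 4.0]
gripper_width: 0.335
```

Emit:
play_rows:
  commands:
    - {"fingers":-1,"tx":0,"ty":0,"tz":0,"ax":0,"ay":0,"az":0}
    - {"fingers":-1,"tx":0,"ty":0,"tz":0,"ax":0,"ay":0,"az":0}
    - {"fingers":-1,"tx":0,"ty":0,"tz":0,"ax":0,"ay":0,"az":0}
    - {"fingers":-1,"tx":0,"ty":0,"tz":0,"ax":0,"ay":0,"az":0}

```text
time_s: 8.18
tcp_pos: [0.6362, 0.1291, 0.0738]
ee_rot: [[-0.0, -0.997, -0.081], [-0.0, -0.081, 0.997], [-1.0, 0.0, -0.0]]
wrist_force: [-0.1, -0.0, 1.0]
gripper_width: 0.554
```

Emit:
play_rows:
  commands:
    - {"fingers":-1,"tx":-0.04,"ty":0,"tz":0,"ax":0,"ay":0,"az":0}
    - {"fingers":-1,"tx":-0.09,"ty":0,"tz":0,"ax":0,"ay":0,"az":0}
    - {"fingers":-1,"tx":-0.16,"ty":0,"tz":0,"ax":0,"ay":0,"az":0}
    - {"fingers":-1,"tx":-0.16,"ty":0,"tz":-0.05,"ax":0,"ay":0,"az":0}
    - {"fingers":-1,"tx":-0.16,"ty":0,"tz":-0.1,"ax":0,"ay":0,"az":0}

```text
time_s: 8.6
tcp_pos: [0.645, 0.0558, 0.1998]
ee_rot: [[0.01, -0.996, -0.086], [0.002, -0.086, 0.996], [-1.0, -0.011, 0.001]]
wrist_force: [0.8, -0.7, -0.3]
gripper_width: 0.93
```

Run:
```python
from h import *
p=viewer.capture("side")
m=sil("cap30_mid",p,(.636,.127),.052)
if m is not None: print(fit([(p,m)],.636,.127,.015,.017,.087))
cv2.imwrite("pics/s6.png",cv2.cvtColor(cv2.resize(p["image"][130:290,130:330],None,fx=3,fy=3,interpolation=cv2.INTER_CUBIC),cv2.COLOR_RGB2BGR))
to(.613,-.359,.2);print(r.sense()["tcp_pos"])
```

```text
(array([0.64075151, 0.1194838 ]), np.float64(0.12658610271903323))
t [-0.0064  0.0808 -0.5415] a [-0.0019  0.0001  0.0005] mm [  -4.8   60.6 -406.1] deg 0.3
[0.64253377 0.05057806 0.19538554]
```

View pics/s6.png

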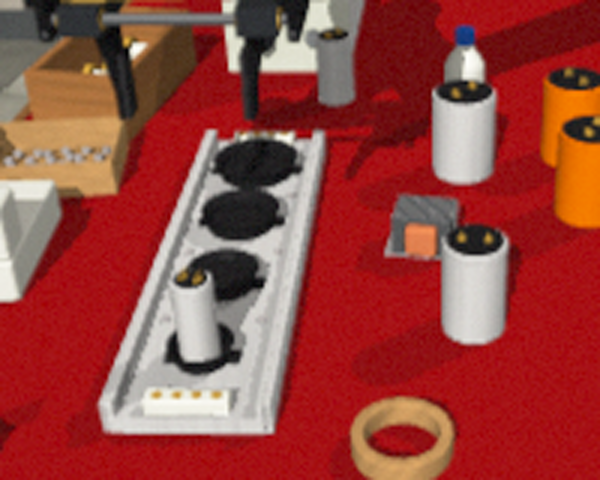

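Run:
```python
from h import *
p=viewer.capture("side");t=viewer.capture("top")
G=dict(cap40_mid=(.613,-.36,.02,0,.076),cap50_mid=(.438,.05,.025,0,.08),cap60_mid=(.462,-.205,.03,0,.084))
for n,g in G.items():
    for k,q in(("side",p),("top",t)):
        m=sil(n,q,g[:2],g[4]/2)
        if m is None: print(n,k,None);continue
        print(n,k,[fit([(q,m)],*g[:4],g[4]+e)[0].round(4).tolist()+[round(fit([(q,m)],*g[:4],g[4]+e)[1],2)] for e in(0,.004,.007)])
to(.613,-.359,.2)
```

```text
cap40_mid side [[0.617, -0.3692, np.float64(0.09)], [0.6166, -0.3665, np.float64(0.14)], [0.6169, -0.3686, np.float64(0.17)]]
cap40_mid top [[0.6118, -0.3564, np.float64(0.09)], [0.6104, -0.3546, np.float64(0.12)], [0.6091, -0.353, np.float64(0.15)]]
cap50_mid side [[0.4379, 0.0448, np.float64(0.13)], [0.4385, 0.0447, np.float64(0.18)], [0.4385, 0.044, np.float64(0.21)]]
cap50_mid top [[0.4375, 0.0521, np.float64(0.07)], [0.4373, 0.0518, np.float64(0.08)], [0.437, 0.0515, np.float64(0.09)]]
cap60_mid side [[0.4635, -0.2144, np.float64(0.09)], [0.4632, -0.2162, np.float64(0.13)], [0.4635, -0.2146, np.float64(0.16)]]
cap60_mid top [[0.4605, -0.2026, np.float64(0.04)], [0.4603, -0.2018, np.float64(0.05)], [0.4598, -0.2011, np.float64(0.06)]]
t [-0.0081  0.0843 -0.5473] a [ 0.0001 -0.0001 -0.0002] mm [  -6.1   63.2 -410.5] deg 0.0
```

Emit:
play_rows:
  commands:
    - {"fingers":-1,"tx":-0.006,"ty":0.08,"tz":-0.54,"ax":-0.002,"ay":0,"az":0}
    - {"fingers":-1,"tx":-0.006,"ty":0.08,"tz":-0.54,"ax":-0.002,"ay":0,"az":0}
    - {"fingers":-1,"tx":-0.006,"ty":0.08,"tz":-0.54,"ax":-0.002,"ay":0,"az":0}
    - {"fingers":-1,"tx":-0.006,"ty":0.08,"tz":-0.54,"ax":-0.002,"ay":0,"az":0}
    - {"fingers":-1,"tx":-0.006,"ty":0.08,"tz":-0.54,"ax":-0.002,"ay":0,"az":0}

```text
time_s: 9.52
tcp_pos: [0.6284, -0.1544, 0.1966]
ee_rot: [[0.0, -0.996, -0.089], [-0.0, -0.089, 0.996], [-1.0, 0.0, -0.0]]
wrist_force: [0.1, 0.5, 0.8]
gripper_width: 1.003
```

```bash
python3 -c "
from h import *
[viewer.capture('side') for i in range(4)]
to(.613,-.359,.2);print(r.sense()['tcp_pos'])"
```

```text
t [-0.0051  0.0438 -0.2703] a [ 0.0011  0.0001 -0.0001] mm [  -3.9   32.8 -202.7] deg 0.2
[ 0.62840041 -0.15423662  0.19617298]
```

Emit:
play_rows:
  commands:
    - {"fingers":-1,"tx":-0.005,"ty":0.044,"tz":-0.27,"ax":0.001,"ay":0,"az":0}
    - {"fingers":-1,"tx":-0.005,"ty":0.044,"tz":-0.27,"ax":0.001,"ay":0,"az":0}
    - {"fingers":-1,"tx":-0.005,"ty":0.044,"tz":-0.27,"ax":0.001,"ay":0,"az":0}
    - {"fingers":-1,"tx":-0.005,"ty":0.044,"tz":-0.27,"ax":0.001,"ay":0,"az":0}
    - {"fingers":-1,"tx":-0.005,"ty":0.044,"tz":-0.27,"ax":0.001,"ay":0,"az":0}

```text
time_s: 10.13
tcp_pos: [0.6141, -0.358, 0.2004]
ee_rot: [[0.0, -0.996, -0.087], [-0.0, -0.087, 0.996], [-1.0, -0.0, -0.0]]
wrist_force: [-0.2, 0.1, 0.7]
gripper_width: 0.999
```

Run:
```python
from h import *
for i in range(4): p=viewer.capture("side")
t=viewer.capture('top')
I=[cv2.resize(q["image"][y:y+120,x:x+120],None,fx=3,fy=3,interpolation=cv2.INTER_CUBIC) for q,y,x in((p,80,190),(t,80,350))]
cv2.imwrite("pics/s7.png",cv2.cvtColor(np.hstack(I),cv2.COLOR_RGB2BGR))
to(.613,-.359,.064);print(r.sense()['tcp_pos'])
for z in(0.1966,): print(proj(p,[.613,-.359,.076]),proj(p,r.sense()['tcp_pos']+[0,0,-.019]))
```

```text
t [ 0.1811  0.0015 -0.0033] a [ 0.0012  0.0002 -0.0001] mm [135.8   1.1  -2.5] deg 0.2
[ 0.61397128 -0.35649821  0.19985078]
[240.77330678 141.86533554] [238.70711961 110.7094256 ]
```

View pics/s7.png

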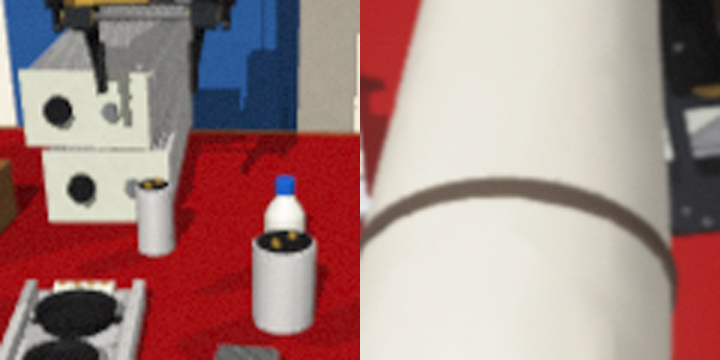

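Emit:
play_rows:
  commands:
    - {"fingers":-1,"tx":0.04,"ty":0.0015,"tz":-0.003,"ax":0,"ay":0,"az":0}
    - {"fingers":-1,"tx":0.09,"ty":0.0015,"tz":-0.003,"ax":0,"ay":0,"az":0}
    - {"fingers":-1,"tx":0.135,"ty":0.0015,"tz":-0.003,"ax":0,"ay":0,"az":0}
    - {"fingers":-1,"tx":0.165,"ty":0.0015,"tz":-0.003,"ax":0,"ay":0,"az":0}
    - {"fingers":-1,"tx":0.181,"ty":0.0015,"tz":-0.003,"ax":0,"ay":0,"az":0}

```text
time_s: 10.8
tcp_pos: [0.6114, -0.3569, 0.0607]
ee_rot: [[-0.006, -0.996, -0.087], [0.003, -0.087, 0.996], [-1.0, 0.006, 0.003]]
wrist_force: [-0.5, 0.4, 0.2]
gripper_width: 1.001
```

Emit:
play_rows:
  commands:
    - {"fingers":1,"tx":0,"ty":0,"tz":0,"ax":0,"ay":0,"az":0}
    - {"fingers":1,"tx":0,"ty":0,"tz":0,"ax":0,"ay":0,"az":0}
    - {"fingers":1,"tx":0,"ty":0,"tz":0,"ax":0,"ay":0,"az":0}
    - {"fingers":1,"tx":0,"ty":0,"tz":0,"ax":0,"ay":0,"az":0}
    - {"fingers":1,"tx":0,"ty":0,"tz":0,"ax":0,"ay":0,"az":0}

```text
time_s: 11.22
tcp_pos: [0.6135, -0.3607, 0.0668]
ee_rot: [[0.003, -0.996, -0.084], [-0.001, -0.084, 0.996], [-1.0, -0.003, -0.002]]
wrist_force: [-0.6, 0.1, 0.2]
gripper_width: 0.705
```

Emit:
play_rows:
  commands:
    - {"fingers":1,"tx":0,"ty":0,"tz":0,"ax":0,"ay":0,"az":0}
    - {"fingers":1,"tx":0,"ty":0,"tz":0,"ax":0,"ay":0,"az":0}
    - {"fingers":1,"tx":0,"ty":0,"tz":0,"ax":0,"ay":0,"az":0}
    - {"fingers":1,"tx":0,"ty":0,"tz":0,"ax":0,"ay":0,"az":0}
    - {"fingers":1,"tx":0,"ty":0,"tz":0,"ax":0,"ay":0,"az":0}

```text
time_s: 11.63
tcp_pos: [0.6125, -0.3606, 0.0649]
ee_rot: [[0.0, -0.996, -0.084], [-0.0, -0.084, 0.996], [-1.0, -0.0, -0.0]]
wrist_force: [-0.3, -0.1, 2.0]
gripper_width: 0.457
```

Emit:
play_rows:
  commands:
    - {"fingers":1,"tx":-0.02,"ty":0,"tz":0,"ax":0,"ay":0,"az":0}
    - {"fingers":1,"tx":-0.06,"ty":0,"tz":0,"ax":0,"ay":0,"az":0}
    - {"fingers":1,"tx":-0.1,"ty":0,"tz":0,"ax":0,"ay":0,"az":0}
    - {"fingers":1,"tx":-0.1,"ty":0,"tz":0,"ax":0,"ay":0,"az":0}
    - {"fingers":1,"tx":-0.1,"ty":0,"tz":0,"ax":0,"ay":0,"az":0}

```text
time_s: 12.05
tcp_pos: [0.6134, -0.3608, 0.1418]
ee_rot: [[0.004, -0.996, -0.084], [-0.001, -0.084, 0.996], [-1.0, -0.004, -0.002]]
wrist_force: [-0.5, 1.1, -2.3]
gripper_width: 0.451
```

Run:
```python
from h import *
for i in range(4): p=viewer.capture("side")
to(.644,.034,.14)
s=r.sense();x,y,z=s["tcp_pos"];print(s["tcp_pos"],s["gripper_width"])
m=sil("cap40_mid",p,(x,y),z-.027)
if m is not None: print(fit([(p,m)],x,y,.02,z-.065,z+.011))
```

```text
t [-0.0027 -0.0873  0.5198] a [ 0.0006  0.0006 -0.0011] mm [ -2.  -65.5 389.8] deg 0.2
[ 0.61137372 -0.35995637  0.13741994] 0.45322595951472106
(array([ 0.61550548, -0.37250042]), np.float64(0.05975219824140687))
```

Emit:
play_rows:
  commands:
    - {"fingers":1,"tx":-0.003,"ty":-0.0873,"tz":0.52,"ax":0,"ay":0,"az":0}
    - {"fingers":1,"tx":-0.003,"ty":-0.0873,"tz":0.52,"ax":0,"ay":0,"az":0}
    - {"fingers":1,"tx":-0.003,"ty":-0.0873,"tz":0.52,"ax":0,"ay":0,"az":0}
    - {"fingers":1,"tx":-0.003,"ty":-0.0873,"tz":0.52,"ax":0,"ay":0,"az":0}
    - {"fingers":1,"tx":-0.003,"ty":-0.0873,"tz":0.52,"ax":0,"ay":0,"az":0}

```text
time_s: 12.72
tcp_pos: [0.6289, -0.1511, 0.1396]
ee_rot: [[-0.002, -0.996, -0.084], [0.0, -0.084, 0.997], [-1.0, 0.002, 0.0]]
wrist_force: [1.0, -0.3, -1.6]
gripper_width: 0.452
```

Run:
```python
from h import *
for i in range(5): p=viewer.capture("side")
to(.644,.034,.14)
```

```text
t [ 0.     -0.0406  0.2464] a [ 0.0009 -0.     -0.0004] mm [  0.  -30.5 184.8] deg 0.2
```

Emit:
play_rows:
  commands:
    - {"fingers":1,"tx":0,"ty":-0.0405,"tz":0.246,"ax":0.001,"ay":0,"az":0}
    - {"fingers":1,"tx":0,"ty":-0.0405,"tz":0.246,"ax":0.001,"ay":0,"az":0}
    - {"fingers":1,"tx":0,"ty":-0.0405,"tz":0.246,"ax":0.001,"ay":0,"az":0}
    - {"fingers":1,"tx":0,"ty":-0.0405,"tz":0.246,"ax":0.001,"ay":0,"az":0}
    - {"fingers":1,"tx":0,"ty":-0.0405,"tz":0.246,"ax":0.001,"ay":0,"az":0}

```text
time_s: 13.38
tcp_pos: [0.6448, 0.0356, 0.1403]
ee_rot: [[0.0, -0.997, -0.081], [0.0, -0.081, 0.997], [-1.0, -0.0, 0.0]]
wrist_force: [-0.1, 0.1, -1.0]
gripper_width: 0.452
```

Run:
```python
from h import *
for i in range(5): p=viewer.capture("side")
s=r.sense();x,y,z=s["tcp_pos"];print(s["tcp_pos"],s["gripper_width"])
m=sil("cap40_mid",p,(x,y),z-.027)
if m is not None: print(fit([(p,m)],x,y,.02,z-.065,z+.011))
to(.644,.034,.096)
```

```text
[0.64412434 0.03176447 0.14018825] 0.45355674665843626
(array([0.64716745, 0.02872972]), np.float64(0.06273764258555133))
t [ 0.0591 -0.0002  0.0034] a [-0.0012 -0.0001 -0.0003] mm [44.3 -0.1  2.5] deg 0.2
```

Emit:
play_rows:
  commands:
    - {"fingers":1,"tx":0.01,"ty":0,"tz":0.003,"ax":0,"ay":0,"az":0}
    - {"fingers":1,"tx":0.03,"ty":0,"tz":0.003,"ax":0,"ay":0,"az":0}
    - {"fingers":1,"tx":0.05,"ty":0,"tz":0.003,"ax":0,"ay":0,"az":0}
    - {"fingers":1,"tx":0.059,"ty":0,"tz":0.003,"ax":0,"ay":0,"az":0}
    - {"fingers":1,"tx":0.059,"ty":0,"tz":0.003,"ax":0,"ay":0,"az":0}

```text
time_s: 14.1
tcp_pos: [0.6426, 0.0345, 0.094]
ee_rot: [[-0.005, -0.997, -0.079], [-0.001, -0.079, 0.997], [-1.0, 0.005, -0.001]]
wrist_force: [-1.0, -0.9, -2.0]
gripper_width: 0.455
```

Run:
```python
from h import *
for i in range(4):p=viewer.capture("side")
cv2.imwrite("pics/s8.png",cv2.cvtColor(cv2.resize(p["image"][170:270,150:270],None,fx=4,fy=4,interpolation=cv2.INTER_CUBIC),cv2.COLOR_RGB2BGR))
to(.644,.034,.082);s=r.sense();print(s["tcp_pos"],s["wrist_force"])
```

```text
t [ 0.0206  0.0013 -0.0021] a [-0.0004  0.      0.0006] mm [15.5  1.  -1.6] deg 0.1
[0.64484552 0.03562354 0.09746552] [ 0.01696908  0.6550876  -1.20132136]
```

View pics/s8.png

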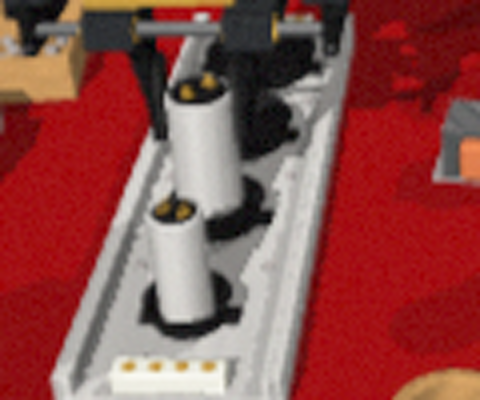

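Emit:
play_rows:
  commands:
    - {"fingers":1,"tx":0.007,"ty":0,"tz":-0.002,"ax":0,"ay":0,"az":0}
    - {"fingers":1,"tx":0.013,"ty":0,"tz":-0.002,"ax":0,"ay":0,"az":0}
    - {"fingers":1,"tx":0.018,"ty":0,"tz":-0.002,"ax":0,"ay":0,"az":0}
    - {"fingers":1,"tx":0.018,"ty":0,"tz":-0.002,"ax":0,"ay":0,"az":0}
    - {"fingers":1,"tx":0.018,"ty":0,"tz":-0.002,"ax":0,"ay":0,"az":0}

```text
time_s: 14.72
tcp_pos: [0.6451, 0.0331, 0.087]
ee_rot: [[0.003, -0.997, -0.082], [-0.002, -0.082, 0.997], [-1.0, -0.002, -0.002]]
wrist_force: [-4.6, -3.6, 15.0]
gripper_width: 0.452
```

Emit:
play_rows:
  commands:
    - {"fingers":1,"tx":0.0015,"ty":0,"tz":0,"ax":0,"ay":0,"az":0}
    - {"fingers":1,"tx":0.0025,"ty":0,"tz":0,"ax":0,"ay":0,"az":0}
    - {"fingers":1,"tx":0.0025,"ty":0,"tz":0,"ax":0,"ay":0,"az":0}

```text
time_s: 14.97
tcp_pos: [0.6452, 0.0327, 0.0868]
ee_rot: [[0.003, -0.997, -0.083], [-0.003, -0.083, 0.997], [-1.0, -0.003, -0.003]]
wrist_force: [-6.3, -4.0, 20.1]
gripper_width: 0.452
```

Emit:
play_rows:
  commands:
    - {"fingers":1,"tx":-0.006,"ty":0,"tz":0,"ax":0,"ay":0,"az":0}
    - {"fingers":1,"tx":-0.006,"ty":0.0042,"tz":-0.0024,"ax":0,"ay":0,"az":0}
    - {"fingers":1,"tx":-0.006,"ty":0.0042,"tz":-0.0024,"ax":0,"ay":0,"az":0}
    - {"fingers":1,"tx":0,"ty":0.0042,"tz":-0.0024,"ax":0,"ay":0,"az":0}
    - {"fingers":1,"tx":0,"ty":0.0042,"tz":-0.0024,"ax":0,"ay":0,"az":0}

```text
time_s: 15.38
tcp_pos: [0.6421, 0.0322, 0.0816]
ee_rot: [[0.002, -0.997, -0.082], [-0.001, -0.082, 0.997], [-1.0, -0.002, -0.001]]
wrist_force: [1.0, -1.1, 6.3]
gripper_width: 0.449
```

Run:
```python
from h import *
for i in range(4):
    p=viewer.capture("side");s=r.sense();print(s["tcp_pos"],s["wrist_force"],s["moment"])
```

```text
[0.64210852 0.03222174 0.08157413] [ 0.06943406 -1.56435405  5.1265323 ] [-0.3295978  -0.11343908 -0.00183498]
[0.6420977  0.03220012 0.08153571] [-0.13552272  0.0460391   5.67878388] [-0.30070764 -0.10986576 -0.06930805]
[0.64211276 0.03221372 0.08156629] [-0.24100906 -1.81423325  5.00207873] [-0.27914262 -0.05046974 -0.03786112]
[0.64211866 0.03221803 0.08159261] [-0.32134417 -1.69665227  6.11708788] [-0.29950304 -0.02192856 -0.05165862]
```

Emit:
play_rows:
  commands:
    - {"fingers":-1,"tx":-0.0015,"ty":0,"tz":0,"ax":0,"ay":0,"az":0}
    - {"fingers":-1,"tx":-0.0015,"ty":0,"tz":0,"ax":0,"ay":0,"az":0}
    - {"fingers":-1,"tx":-0.0015,"ty":0,"tz":0,"ax":0,"ay":0,"az":0}
    - {"fingers":-1,"tx":-0.0015,"ty":0,"tz":0,"ax":0,"ay":0,"az":0}

```text
time_s: 15.92
tcp_pos: [0.6406, 0.0323, 0.0813]
ee_rot: [[-0.002, -0.997, -0.081], [-0.0, -0.081, 0.997], [-1.0, 0.002, -0.0]]
wrist_force: [-0.0, 0.6, -0.3]
gripper_width: 0.671
```

Emit:
play_rows:
  commands:
    - {"fingers":-1,"tx":-0.04,"ty":0,"tz":0,"ax":0,"ay":0,"az":0}
    - {"fingers":-1,"tx":-0.09,"ty":0,"tz":0,"ax":0,"ay":0,"az":0}
    - {"fingers":-1,"tx":-0.14,"ty":0,"tz":0,"ax":0,"ay":0,"az":0}
    - {"fingers":-1,"tx":-0.14,"ty":0.05,"tz":0,"ax":0,"ay":0,"az":0}
    - {"fingers":-1,"tx":-0.14,"ty":0.1,"tz":0,"ax":0,"ay":0,"az":0}

```text
time_s: 16.33
tcp_pos: [0.5683, 0.027, 0.1894]
ee_rot: [[0.006, -0.997, -0.081], [0.002, -0.081, 0.997], [-1.0, -0.006, 0.001]]
wrist_force: [-0.6, 1.0, -1.1]
gripper_width: 0.979
```

Run:
```python
from h import *
for i in range(4):p=viewer.capture("side")
for n,x,y,R,h in(("cap30_mid",.636,.128,.015,.07),("cap40_mid",.642,.032,.02,.076)):
    m=sil(n,p,(x,y),.055)
    print(n, None if m is None else fit([(p,m)],x,y,R,.024,.017+h))
to(.438,.050,.18);print(r.sense()["tcp_pos"])
```

```text
cap30_mid (array([0.63832336, 0.12628421]), np.float64(0.055772699939867706))
cap40_mid None
t [0.0097 0.1695 0.0453] a [-0.0002 -0.      0.0003] mm [  7.3 127.1  34. ] deg 0.1
[0.56742542 0.02647625 0.18739073]
```

Emit:
play_rows:
  commands:
    - {"fingers":-1,"tx":0.01,"ty":0.1695,"tz":0.0453,"ax":0,"ay":0,"az":0}
    - {"fingers":-1,"tx":0.01,"ty":0.1695,"tz":0.0453,"ax":0,"ay":0,"az":0}
    - {"fingers":-1,"tx":0.01,"ty":0.1695,"tz":0.0453,"ax":0,"ay":0,"az":0}
    - {"fingers":-1,"tx":0.01,"ty":0.1695,"tz":0.0453,"ax":0,"ay":0,"az":0}
    - {"fingers":-1,"tx":0.01,"ty":0.1695,"tz":0.0453,"ax":0,"ay":0,"az":0}

```text
time_s: 17.05
tcp_pos: [0.4357, 0.0501, 0.1798]
ee_rot: [[-0.0, -0.997, -0.083], [0.0, -0.083, 0.997], [-1.0, 0.0, 0.0]]
wrist_force: [0.3, -0.1, 0.0]
gripper_width: 0.997
```

Run:
```python
from h import *
for i in range(5):p=viewer.capture("side")
tp=r.sense()["tcp_pos"]
cv2.imwrite("pics/s9.png",cv2.cvtColor(cv2.resize(p["image"][120:270,160:360],None,fx=3,fy=3,interpolation=cv2.INTER_CUBIC),cv2.COLOR_RGB2BGR))
print("disc pred crop",(proj(p,[.438,.05,.08])-[160,120])*3,"tip",(proj(p,tp-[0,0,.019])-[160,120])*3)
to(.438,.050,.068);print(tp)
```

```text
disc pred crop [383.9184115  270.15736144] tip [384.6910046  175.40136888]
t [ 1.49e-01  1.10e-03 -1.00e-04] a [-0.0005  0.      0.0002] mm [ 1.118e+02  8.000e-01 -1.000e-01] deg 0.1
[0.4387355  0.05012783 0.17977817]
```

View pics/s9.png

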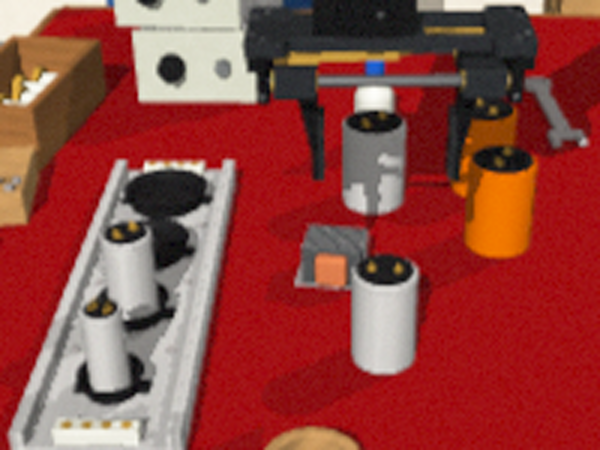

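The view shows cap30 and cap40 upright in their cups, and the cap50 disc at (387,268) against a predicted (384,270). I'll descend on it.

Emit:
play_rows:
  commands:
    - {"fingers":-1,"tx":0.03,"ty":0,"tz":0,"ax":0,"ay":0,"az":0}
    - {"fingers":-1,"tx":0.075,"ty":0,"tz":0,"ax":0,"ay":0,"az":0}
    - {"fingers":-1,"tx":0.115,"ty":0,"tz":0,"ax":0,"ay":0,"az":0}
    - {"fingers":-1,"tx":0.14,"ty":0,"tz":0,"ax":0,"ay":0,"az":0}
    - {"fingers":-1,"tx":0.149,"ty":0,"tz":0,"ax":0,"ay":0,"az":0}

```text
time_s: 17.72
tcp_pos: [0.4362, 0.0489, 0.065]
ee_rot: [[-0.006, -0.997, -0.079], [-0.003, -0.079, 0.997], [-1.0, 0.006, -0.002]]
wrist_force: [-0.7, -0.4, -0.3]
gripper_width: 1.002
```

Emit:
play_rows:
  commands:
    - {"fingers":-1,"tx":0,"ty":0,"tz":0,"ax":0,"ay":0,"az":0}
    - {"fingers":1,"tx":0,"ty":0,"tz":0,"ax":0,"ay":0,"az":0}
    - {"fingers":1,"tx":0,"ty":0,"tz":0,"ax":0,"ay":0,"az":0}
    - {"fingers":1,"tx":0,"ty":0,"tz":0,"ax":0,"ay":0,"az":0}
    - {"fingers":1,"tx":0,"ty":0,"tz":0,"ax":0,"ay":0,"az":0}

```text
time_s: 18.13
tcp_pos: [0.4378, 0.0501, 0.0691]
ee_rot: [[0.003, -0.997, -0.081], [0.001, -0.081, 0.997], [-1.0, -0.003, 0.001]]
wrist_force: [0.8, 0.9, 0.4]
gripper_width: 0.782
```

Emit:
play_rows:
  commands:
    - {"fingers":1,"tx":0,"ty":0,"tz":0,"ax":0,"ay":0,"az":0}
    - {"fingers":1,"tx":0,"ty":0,"tz":0,"ax":0,"ay":0,"az":0}
    - {"fingers":1,"tx":0,"ty":0,"tz":0,"ax":0,"ay":0,"az":0}
    - {"fingers":1,"tx":0,"ty":0,"tz":0,"ax":0,"ay":0,"az":0}
    - {"fingers":1,"tx":0,"ty":0,"tz":0,"ax":0,"ay":0,"az":0}

```text
time_s: 18.55
tcp_pos: [0.4374, 0.05, 0.0684]
ee_rot: [[0.001, -0.997, -0.081], [0.0, -0.081, 0.997], [-1.0, -0.001, 0.0]]
wrist_force: [0.6, 0.3, 3.8]
gripper_width: 0.568
```

Emit:
play_rows:
  commands:
    - {"fingers":1,"tx":-0.02,"ty":0,"tz":0,"ax":0,"ay":0,"az":0}
    - {"fingers":1,"tx":-0.06,"ty":0,"tz":0,"ax":0,"ay":0,"az":0}
    - {"fingers":1,"tx":-0.11,"ty":0,"tz":0,"ax":0,"ay":0,"az":0}
    - {"fingers":1,"tx":-0.136,"ty":0,"tz":0,"ax":0,"ay":0,"az":0}
    - {"fingers":1,"tx":-0.136,"ty":0,"tz":0,"ax":0,"ay":0,"az":0}

```text
time_s: 18.97
tcp_pos: [0.4395, 0.0508, 0.1741]
ee_rot: [[0.009, -0.997, -0.082], [0.004, -0.082, 0.997], [-1.0, -0.009, 0.003]]
wrist_force: [0.6, 0.0, -1.7]
gripper_width: 0.568
```

Run:
```python
from h import *
for i in range(4):p=viewer.capture("side")
s=r.sense();x,y,z=s["tcp_pos"];print(s["tcp_pos"],s["gripper_width"])
m=sil("cap50_mid",p,(x,y),z-.028)
if m is not None: print(fit([(p,m)],x,y,.025,z-.0684,z+.0116))
to(.6497,-.0635,.17)
```

```text
[0.43563341 0.04926948 0.16837595] 0.5703989332770213
(array([0.4371437 , 0.04337348]), np.float64(0.027987591043970864))
t [-0.0032 -0.2723 -0.1728] a [-0.0005 -0.0004 -0.0013] mm [  -2.4 -204.2 -129.6] deg 0.2
```

Emit:
play_rows:
  commands:
    - {"fingers":1,"tx":0,"ty":-0.271,"tz":-0.172,"ax":0,"ay":0,"az":0}
    - {"fingers":1,"tx":0,"ty":-0.271,"tz":-0.172,"ax":0,"ay":0,"az":0}
    - {"fingers":1,"tx":0,"ty":-0.271,"tz":-0.172,"ax":0,"ay":0,"az":0}
    - {"fingers":1,"tx":0,"ty":-0.271,"tz":-0.172,"ax":0,"ay":0,"az":0}
    - {"fingers":1,"tx":0,"ty":-0.271,"tz":-0.172,"ax":0,"ay":0,"az":0}

```text
time_s: 19.63
tcp_pos: [0.6221, -0.0485, 0.1675]
ee_rot: [[-0.004, -0.997, -0.081], [-0.0, -0.081, 0.997], [-1.0, 0.004, -0.0]]
wrist_force: [-0.1, 1.5, -1.8]
gripper_width: 0.569
```

Run:
```python
from h import *
for i in range(5):p=viewer.capture("side")
to(.6497,-.0635,.17)
```

```text
t [-0.0037 -0.0376 -0.0244] a [-0.0006  0.     -0.0016] mm [ -2.7 -28.2 -18.3] deg 0.3
```

Emit:
play_rows:
  commands:
    - {"fingers":1,"tx":0,"ty":-0.0376,"tz":-0.0244,"ax":0,"ay":0,"az":0}
    - {"fingers":1,"tx":0.02,"ty":-0.0376,"tz":-0.0244,"ax":0,"ay":0,"az":0}
    - {"fingers":1,"tx":0.05,"ty":-0.0376,"tz":-0.0244,"ax":0,"ay":0,"az":0}
    - {"fingers":1,"tx":0.075,"ty":-0.0376,"tz":-0.0244,"ax":0,"ay":0,"az":0}
    - {"fingers":1,"tx":0.083,"ty":-0.0376,"tz":-0.0244,"ax":0,"ay":0,"az":0}

```text
time_s: 20.3
tcp_pos: [0.6475, -0.0624, 0.1042]
ee_rot: [[-0.007, -0.997, -0.081], [0.0, -0.081, 0.997], [-1.0, 0.007, 0.001]]
wrist_force: [-0.2, -0.5, -2.8]
gripper_width: 0.57
```

Run:
```python
from h import *
for i in range(8):p=viewer.capture("side")
s=r.sense();print(s["tcp_pos"],s["gripper_width"],s["wrist_force"])
to(.6497,-.0635,.087)
```

```text
[ 0.65156251 -0.0630332   0.10925236] 0.5691718436731288 [ 0.69254825  0.01057336 -0.97961934]
t [ 0.0297  0.0026 -0.0004] a [-0.0002 -0.      0.0008] mm [22.2  2.  -0.3] deg 0.2
```

Lowering in two stages, checking the force.

Emit:
play_rows:
  commands:
    - {"fingers":1,"tx":0.008,"ty":0.0025,"tz":0,"ax":0,"ay":0,"az":0}
    - {"fingers":1,"tx":0.015,"ty":0.0025,"tz":0,"ax":0,"ay":0,"az":0}
    - {"fingers":1,"tx":0.021,"ty":0.0025,"tz":0,"ax":0,"ay":0,"az":0}
    - {"fingers":1,"tx":0.024,"ty":0.0025,"tz":0,"ax":0,"ay":0,"az":0}
    - {"fingers":1,"tx":0.024,"ty":0.0025,"tz":0,"ax":0,"ay":0,"az":0}

```text
time_s: 21.12
tcp_pos: [0.6485, -0.0635, 0.0885]
ee_rot: [[-0.002, -0.997, -0.081], [-0.0, -0.081, 0.997], [-1.0, 0.002, -0.0]]
wrist_force: [-0.7, -0.3, -1.8]
gripper_width: 0.568
```

Emit:
play_rows:
  commands:
    - {"fingers":1,"tx":0.002,"ty":0,"tz":0,"ax":0,"ay":0,"az":0}
    - {"fingers":1,"tx":0.004,"ty":0,"tz":0,"ax":0,"ay":0,"az":0}
    - {"fingers":1,"tx":0.004,"ty":0,"tz":0,"ax":0,"ay":0,"az":0}
    - {"fingers":1,"tx":0.004,"ty":0,"tz":0,"ax":0,"ay":0,"az":0}

```text
time_s: 21.45
tcp_pos: [0.6491, -0.0634, 0.0867]
ee_rot: [[0.0, -0.997, -0.081], [-0.0, -0.081, 0.997], [-1.0, -0.0, -0.0]]
wrist_force: [-0.2, -0.1, -2.0]
gripper_width: 0.57
```

Emit:
play_rows:
  commands:
    - {"fingers":1,"tx":0.001,"ty":0,"tz":0,"ax":0,"ay":0,"az":0}
    - {"fingers":1,"tx":0.002,"ty":0,"tz":0,"ax":0,"ay":0,"az":0}
    - {"fingers":1,"tx":0.002,"ty":0,"tz":0,"ax":0,"ay":0,"az":0}
    - {"fingers":1,"tx":0.002,"ty":0,"tz":0,"ax":0,"ay":0,"az":0}

```text
time_s: 21.78
tcp_pos: [0.6493, -0.0634, 0.0855]
ee_rot: [[0.001, -0.997, -0.081], [-0.0, -0.081, 0.997], [-1.0, -0.0, -0.0]]
wrist_force: [0.1, -0.7, -0.2]
gripper_width: 0.567
```

Emit:
play_rows:
  commands:
    - {"fingers":1,"tx":0.0008,"ty":0,"tz":0,"ax":0,"ay":0,"az":0}
    - {"fingers":1,"tx":0.0008,"ty":0,"tz":0,"ax":0,"ay":0,"az":0}
    - {"fingers":1,"tx":0.0008,"ty":0,"tz":0,"ax":0,"ay":0,"az":0}

```text
time_s: 22.03
tcp_pos: [0.6493, -0.0634, 0.0855]
ee_rot: [[0.001, -0.997, -0.081], [-0.0, -0.081, 0.997], [-1.0, -0.001, -0.0]]
wrist_force: [-0.7, -0.2, 3.5]
gripper_width: 0.569
```

Emit:
play_rows:
  commands:
    - {"fingers":-1,"tx":0,"ty":0,"tz":0,"ax":0,"ay":0,"az":0}
    - {"fingers":-1,"tx":0,"ty":0,"tz":0,"ax":0,"ay":0,"az":0}
    - {"fingers":-1,"tx":0,"ty":0,"tz":0,"ax":0,"ay":0,"az":0}
    - {"fingers":-1,"tx":0,"ty":0,"tz":0,"ax":0,"ay":0,"az":0}
    - {"fingers":-1,"tx":0,"ty":0,"tz":0,"ax":0,"ay":0,"az":0}

```text
time_s: 22.45
tcp_pos: [0.649, -0.0634, 0.0843]
ee_rot: [[-0.0, -0.997, -0.081], [0.0, -0.081, 0.997], [-1.0, 0.0, 0.0]]
wrist_force: [0.0, 0.4, -0.2]
gripper_width: 0.861
```

Emit:
play_rows:
  commands:
    - {"fingers":-1,"tx":-0.03,"ty":0,"tz":0,"ax":0,"ay":0,"az":0}
    - {"fingers":-1,"tx":-0.08,"ty":0,"tz":0,"ax":0,"ay":0,"az":0}
    - {"fingers":-1,"tx":-0.13,"ty":0,"tz":0,"ax":0,"ay":0,"az":0}
    - {"fingers":-1,"tx":-0.13,"ty":0.04,"tz":-0.02,"ax":0,"ay":0,"az":0}
    - {"fingers":-1,"tx":-0.13,"ty":0.08,"tz":-0.05,"ax":0,"ay":0,"az":0}

```text
time_s: 22.87
tcp_pos: [0.5943, -0.1045, 0.1848]
ee_rot: [[0.007, -0.996, -0.084], [0.0, -0.084, 0.996], [-1.0, -0.007, -0.0]]
wrist_force: [-0.5, -1.5, -1.3]
gripper_width: 0.994
```

Run:
```python
from h import *
for i in range(5):p=viewer.capture("side")
to(.461,-.205,.18)
```

```text
t [ 0.003   0.1856 -0.1178] a [-0.0004 -0.      0.0002] mm [  2.2 139.2 -88.3] deg 0.1
```

Emit:
play_rows:
  commands:
    - {"fingers":-1,"tx":0.003,"ty":0.1856,"tz":-0.1178,"ax":0,"ay":0,"az":0}
    - {"fingers":-1,"tx":0.003,"ty":0.1856,"tz":-0.1178,"ax":0,"ay":0,"az":0}
    - {"fingers":-1,"tx":0.003,"ty":0.1856,"tz":-0.1178,"ax":0,"ay":0,"az":0}
    - {"fingers":-1,"tx":0.003,"ty":0.1856,"tz":-0.1178,"ax":0,"ay":0,"az":0}
    - {"fingers":-1,"tx":0.003,"ty":0.1856,"tz":-0.1178,"ax":0,"ay":0,"az":0}

```text
time_s: 23.53
tcp_pos: [0.456, -0.2066, 0.1792]
ee_rot: [[-0.004, -0.997, -0.077], [0.001, -0.077, 0.997], [-1.0, 0.004, 0.001]]
wrist_force: [-0.2, 1.1, 0.4]
gripper_width: 1.0
```

Run:
```python
from h import *
for i in range(6):p=viewer.capture("side")
tp=r.sense()["tcp_pos"]
cv2.imwrite("pics/s10.png",cv2.cvtColor(cv2.resize(p["image"][110:260,160:360],None,fx=3,fy=3,interpolation=cv2.INTER_CUBIC),cv2.COLOR_RGB2BGR))
print("disc pred crop",(proj(p,[.461,-.205,.084])-[160,110])*3,"tip",(proj(p,tp-[0,0,.019])-[160,110])*3)
to(.461,-.205,.072);print(tp)
```

```text
disc pred crop [373.41685254 152.31911711] tip [373.03399519  76.41139289]
t [ 0.1436  0.0017 -0.0008] a [ 0.0002 -0.      0.0001] mm [107.7   1.3  -0.6] deg 0.0
[ 0.46217514 -0.20430393  0.17971971]
```

View pics/s10.png

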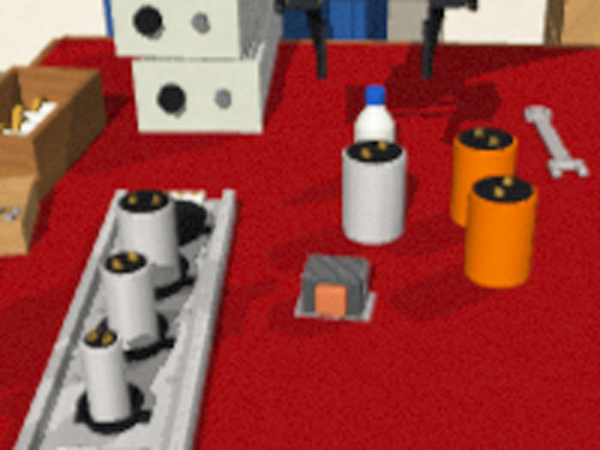

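Three cans stand in their cups, and the silver cap60's disc at (375,152) matches the predicted (373,152). I'll descend on it.

Emit:
play_rows:
  commands:
    - {"fingers":-1,"tx":0.03,"ty":0.001,"tz":-0.001,"ax":0,"ay":0,"az":0}
    - {"fingers":-1,"tx":0.07,"ty":0.001,"tz":-0.001,"ax":0,"ay":0,"az":0}
    - {"fingers":-1,"tx":0.11,"ty":0.001,"tz":-0.001,"ax":0,"ay":0,"az":0}
    - {"fingers":-1,"tx":0.135,"ty":0.001,"tz":-0.001,"ax":0,"ay":0,"az":0}
    - {"fingers":-1,"tx":0.1435,"ty":0.001,"tz":-0.001,"ax":0,"ay":0,"az":0}

```text
time_s: 24.25
tcp_pos: [0.4589, -0.2047, 0.0689]
ee_rot: [[-0.006, -0.997, -0.082], [0.001, -0.082, 0.997], [-1.0, 0.006, 0.002]]
wrist_force: [0.8, 0.6, 0.0]
gripper_width: 0.999
```

Emit:
play_rows:
  commands:
    - {"fingers":-1,"tx":0,"ty":0,"tz":0,"ax":0,"ay":0,"az":0}
    - {"fingers":1,"tx":0,"ty":0,"tz":0,"ax":0,"ay":0,"az":0}
    - {"fingers":1,"tx":0,"ty":0,"tz":0,"ax":0,"ay":0,"az":0}
    - {"fingers":1,"tx":0,"ty":0,"tz":0,"ax":0,"ay":0,"az":0}
    - {"fingers":1,"tx":0,"ty":0,"tz":0,"ax":0,"ay":0,"az":0}

```text
time_s: 24.67
tcp_pos: [0.4609, -0.2058, 0.0735]
ee_rot: [[0.003, -0.997, -0.081], [-0.0, -0.081, 0.997], [-1.0, -0.003, -0.001]]
wrist_force: [-0.1, 0.2, 0.1]
gripper_width: 0.783
```

Emit:
play_rows:
  commands:
    - {"fingers":1,"tx":0,"ty":0,"tz":0,"ax":0,"ay":0,"az":0}
    - {"fingers":1,"tx":0,"ty":0,"tz":0,"ax":0,"ay":0,"az":0}
    - {"fingers":1,"tx":0,"ty":0,"tz":0,"ax":0,"ay":0,"az":0}
    - {"fingers":1,"tx":0,"ty":0,"tz":0,"ax":0,"ay":0,"az":0}
    - {"fingers":1,"tx":0,"ty":0,"tz":0,"ax":0,"ay":0,"az":0}

```text
time_s: 25.08
tcp_pos: [0.4609, -0.2058, 0.0731]
ee_rot: [[0.002, -0.997, -0.081], [-0.001, -0.081, 0.997], [-1.0, -0.002, -0.001]]
wrist_force: [0.5, 0.9, 5.7]
gripper_width: 0.68
```

Emit:
play_rows:
  commands:
    - {"fingers":1,"tx":-0.02,"ty":0,"tz":0,"ax":0,"ay":0,"az":0}
    - {"fingers":1,"tx":-0.06,"ty":0,"tz":0,"ax":0,"ay":0,"az":0}
    - {"fingers":1,"tx":-0.11,"ty":0,"tz":0,"ax":0,"ay":0,"az":0}
    - {"fingers":1,"tx":-0.136,"ty":0,"tz":0,"ax":0,"ay":0,"az":0}
    - {"fingers":1,"tx":-0.136,"ty":0,"tz":0,"ax":0,"ay":0,"az":0}

```text
time_s: 25.5
tcp_pos: [0.4622, -0.2063, 0.1784]
ee_rot: [[0.008, -0.997, -0.081], [-0.002, -0.082, 0.997], [-1.0, -0.008, -0.002]]
wrist_force: [0.8, 0.2, -2.1]
gripper_width: 0.681
```

Run:
```python
from h import *
for i in range(6):p=viewer.capture("side")
s=r.sense();print(s["tcp_pos"],s["gripper_width"],s["wrist_force"])
to(.657,-.159,.17)
```

```text
[ 0.4587253  -0.20549909  0.17225501] 0.682407858616176 [-0.86275724 -1.3537594  -2.39904979]
t [ 0.0019 -0.2685  0.0405] a [-0.0004  0.0004 -0.0014] mm [   1.4 -201.4   30.4] deg 0.3
```

Emit:
play_rows:
  commands:
    - {"fingers":1,"tx":0,"ty":-0.267,"tz":0.0405,"ax":0,"ay":0,"az":0}
    - {"fingers":1,"tx":0,"ty":-0.267,"tz":0.0405,"ax":0,"ay":0,"az":0}
    - {"fingers":1,"tx":0,"ty":-0.267,"tz":0.0405,"ax":0,"ay":0,"az":0}
    - {"fingers":1,"tx":0,"ty":-0.267,"tz":0.0405,"ax":0,"ay":0,"az":0}
    - {"fingers":1,"tx":0,"ty":-0.267,"tz":0.0405,"ax":0,"ay":0,"az":0}

```text
time_s: 26.22
tcp_pos: [0.6589, -0.1585, 0.172]
ee_rot: [[-0.003, -0.997, -0.081], [0.0, -0.081, 0.997], [-1.0, 0.003, 0.0]]
wrist_force: [-0.3, 0.1, -2.8]
gripper_width: 0.681
```

Run:
```python
from h import *
for i in range(8):p=viewer.capture("side")
to(.657,-.159,.11)
s=r.sense();x,y,z=s["tcp_pos"];print(s["tcp_pos"],s["gripper_width"],s["wrist_force"])
```

```text
t [ 0.0856 -0.0016  0.0008] a [-0.0005  0.     -0.0003] mm [64.2 -1.2  0.6] deg 0.1
[ 0.65594516 -0.15966938  0.17417095] 0.6813111447889244 [ 0.47709775  0.41206748 -3.75059511]
```

Emit:
play_rows:
  commands:
    - {"fingers":1,"tx":0.02,"ty":-0.001,"tz":0.001,"ax":0,"ay":0,"az":0}
    - {"fingers":1,"tx":0.045,"ty":-0.001,"tz":0.001,"ax":0,"ay":0,"az":0}
    - {"fingers":1,"tx":0.07,"ty":-0.001,"tz":0.001,"ax":0,"ay":0,"az":0}
    - {"fingers":1,"tx":0.085,"ty":-0.001,"tz":0.001,"ax":0,"ay":0,"az":0}
    - {"fingers":1,"tx":0.085,"ty":-0.001,"tz":0.001,"ax":0,"ay":0,"az":0}

```text
time_s: 27.03
tcp_pos: [0.6553, -0.1586, 0.1078]
ee_rot: [[-0.006, -0.997, -0.08], [0.001, -0.08, 0.997], [-1.0, 0.006, 0.001]]
wrist_force: [-0.3, 0.5, -4.2]
gripper_width: 0.681
```

Run:
```python
from h import *
for i in range(8):p=viewer.capture("side")
to(.657,-.159,.092)
s=r.sense();x,y,z=s["tcp_pos"];print(s["tcp_pos"],s["gripper_width"],s["wrist_force"])
```

```text
t [ 0.0262  0.0019 -0.0005] a [-0.0003 -0.0001  0.0006] mm [19.6  1.4 -0.4] deg 0.1
[ 0.65833656 -0.15848487  0.11162766] 0.6820989397368601 [-0.00425751 -0.08103897 -2.53359833]
```

Emit:
play_rows:
  commands:
    - {"fingers":1,"tx":0.008,"ty":0.002,"tz":0,"ax":0,"ay":0,"az":0}
    - {"fingers":1,"tx":0.014,"ty":0.002,"tz":0,"ax":0,"ay":0,"az":0}
    - {"fingers":1,"tx":0.02,"ty":0.002,"tz":0,"ax":0,"ay":0,"az":0}
    - {"fingers":1,"tx":0.0235,"ty":0.002,"tz":0,"ax":0,"ay":0,"az":0}
    - {"fingers":1,"tx":0.0235,"ty":0.002,"tz":0,"ax":0,"ay":0,"az":0}

```text
time_s: 27.85
tcp_pos: [0.6565, -0.1588, 0.0923]
ee_rot: [[0.0, -0.997, -0.081], [-0.0, -0.081, 0.997], [-1.0, -0.0, -0.0]]
wrist_force: [1.6, -0.8, -2.2]
gripper_width: 0.68
```

Emit:
play_rows:
  commands:
    - {"fingers":1,"tx":0,"ty":0,"tz":0,"ax":0,"ay":0,"az":0}
    - {"fingers":1,"tx":0,"ty":0,"tz":0,"ax":0,"ay":0,"az":0}
    - {"fingers":1,"tx":0,"ty":0,"tz":0,"ax":0,"ay":0,"az":0}

```text
time_s: 28.1
tcp_pos: [0.6565, -0.1586, 0.0925]
ee_rot: [[0.0, -0.997, -0.081], [-0.0, -0.081, 0.997], [-1.0, -0.0, -0.0]]
wrist_force: [1.0, -1.9, -3.3]
gripper_width: 0.682
```

Emit:
play_rows:
  commands:
    - {"fingers":1,"tx":0.001,"ty":0,"tz":0,"ax":0,"ay":0,"az":0}
    - {"fingers":1,"tx":0.0025,"ty":0,"tz":0,"ax":0,"ay":0,"az":0}
    - {"fingers":1,"tx":0.0034,"ty":0,"tz":0,"ax":0,"ay":0,"az":0}
    - {"fingers":1,"tx":0.0034,"ty":0,"tz":0,"ax":0,"ay":0,"az":0}

```text
time_s: 28.43
tcp_pos: [0.6567, -0.1586, 0.0904]
ee_rot: [[0.001, -0.997, -0.081], [-0.0, -0.081, 0.997], [-1.0, -0.001, -0.0]]
wrist_force: [1.3, -1.5, -1.8]
gripper_width: 0.683
```

Emit:
play_rows:
  commands:
    - {"fingers":1,"tx":0.001,"ty":0,"tz":0,"ax":0,"ay":0,"az":0}
    - {"fingers":1,"tx":0.001,"ty":0,"tz":0,"ax":0,"ay":0,"az":0}
    - {"fingers":1,"tx":0.001,"ty":0,"tz":0,"ax":0,"ay":0,"az":0}

```text
time_s: 28.68
tcp_pos: [0.6567, -0.1588, 0.0903]
ee_rot: [[0.001, -0.997, -0.081], [-0.0, -0.081, 0.997], [-1.0, -0.001, -0.001]]
wrist_force: [0.4, -2.8, 0.9]
gripper_width: 0.682
```

Emit:
play_rows:
  commands:
    - {"fingers":1,"tx":0.0008,"ty":0,"tz":0,"ax":0,"ay":0,"az":0}
    - {"fingers":1,"tx":0.0008,"ty":0,"tz":0,"ax":0,"ay":0,"az":0}
    - {"fingers":1,"tx":0.0008,"ty":0,"tz":0,"ax":0,"ay":0,"az":0}

```text
time_s: 28.93
tcp_pos: [0.6567, -0.159, 0.0902]
ee_rot: [[0.001, -0.997, -0.081], [-0.001, -0.081, 0.997], [-1.0, -0.001, -0.001]]
wrist_force: [-0.2, -3.1, 5.4]
gripper_width: 0.683
```

Emit:
play_rows:
  commands:
    - {"fingers":-1,"tx":0,"ty":0,"tz":0,"ax":0,"ay":0,"az":0}
    - {"fingers":-1,"tx":0,"ty":0,"tz":0,"ax":0,"ay":0,"az":0}
    - {"fingers":-1,"tx":0,"ty":0,"tz":0,"ax":0,"ay":0,"az":0}
    - {"fingers":-1,"tx":0,"ty":0,"tz":0,"ax":0,"ay":0,"az":0}
    - {"fingers":-1,"tx":0,"ty":0,"tz":0,"ax":0,"ay":0,"az":0}

```text
time_s: 29.35
tcp_pos: [0.6561, -0.1582, 0.0884]
ee_rot: [[-0.001, -0.997, -0.081], [0.0, -0.081, 0.997], [-1.0, 0.001, 0.001]]
wrist_force: [-0.5, 0.6, 0.7]
gripper_width: 0.954
```

Emit:
play_rows:
  commands:
    - {"fingers":-1,"tx":-0.03,"ty":0,"tz":0,"ax":0,"ay":0,"az":0}
    - {"fingers":-1,"tx":-0.08,"ty":0,"tz":0,"ax":0,"ay":0,"az":0}
    - {"fingers":-1,"tx":-0.13,"ty":0,"tz":0,"ax":0,"ay":0,"az":0}
    - {"fingers":-1,"tx":-0.18,"ty":0,"tz":0,"ax":0,"ay":0,"az":0}
    - {"fingers":-1,"tx":-0.18,"ty":0,"tz":0,"ax":0,"ay":0,"az":0}

```text
time_s: 29.77
tcp_pos: [0.6604, -0.1594, 0.2339]
ee_rot: [[0.017, -0.996, -0.082], [-0.003, -0.082, 0.997], [-1.0, -0.016, -0.005]]
wrist_force: [0.5, 0.5, 1.5]
gripper_width: 1.0
```

Emit:
play_rows:
  commands:
    - {"fingers":-1,"tx":0,"ty":0.25,"tz":0,"ax":0,"ay":0,"az":0}
    - {"fingers":-1,"tx":0,"ty":0.25,"tz":0,"ax":0,"ay":0,"az":0}
    - {"fingers":-1,"tx":0,"ty":0.25,"tz":0,"ax":0,"ay":0,"az":0}
    - {"fingers":-1,"tx":0,"ty":0.25,"tz":0,"ax":0,"ay":0,"az":0}
    - {"fingers":-1,"tx":0,"ty":0.25,"tz":0,"ax":0,"ay":0,"az":0}

```text
time_s: 30.18
tcp_pos: [0.4647, -0.1736, 0.2235]
ee_rot: [[-0.002, -0.997, -0.08], [0.001, -0.08, 0.997], [-1.0, 0.002, 0.001]]
wrist_force: [0.2, 0.4, -0.7]
gripper_width: 1.002
```

Run:
```python
from h import *
for i in range(4):p=viewer.capture("side")
t=viewer.capture("top")
I=[cv2.resize(p["image"][120:300,120:320],(400,360),interpolation=cv2.INTER_CUBIC),cv2.resize(t["image"][80:260,170:370],(400,360),interpolation=cv2.INTER_CUBIC)]
cv2.imwrite("pics/fin.png",cv2.cvtColor(np.hstack(I),cv2.COLOR_RGB2BGR))
# predicted disc centres: seated vs. not
C=[(.636,.128,.087),(.642,.032,.093),(.6497,-.0635,.097),(.657,-.159,.101)]
for x,y,z in C: print("side",((proj(p,[x,y,z])-[120,120])*2).round(),"top",((proj(t,[x,y,z])-[170,80])*2+[400,0]).round())
for n in("glue_mid","coil_mid"): print(n,[d["uv"] for d in spotter.find_in(n,p)[:1]],[d["uv"] for d in spotter.find_in(n,t)[:1]])
```

```text
side [147. 206.] top [449. 102.]
side [163. 155.] top [537.  93.]
side [176. 115.] top [626.  83.]
side [187.  80.] top [714.  74.]
glue_mid [[286.1, 154.7]] [[401.8, 208.6]]
coil_mid [[256.0, 334.8]] [[104.6, 209.4]]
```

View pics/fin.png

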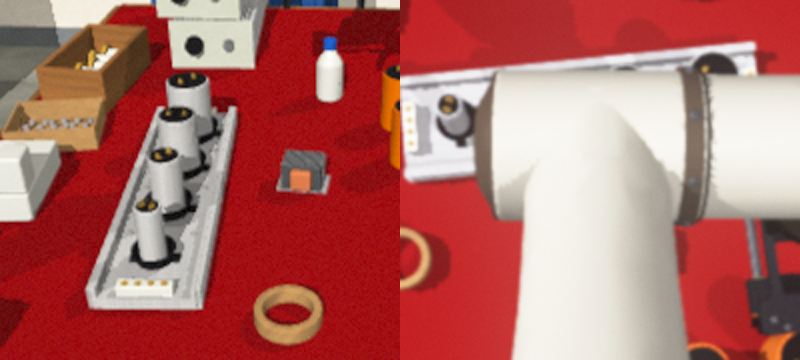

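All four cans stand upright in their cups. The side-view discs at (148,204), (165,154), (179,114) and (188,79) match the seated predictions to about 3 px. The bottle and coil have not moved, so I'm handing in.

```bash
python3 -c "
from h import *
print(job.finish_job())"
```

```text
the job is handed in; nothing more can be done
None
```

All four silver cans were placed upright in their cups, smallest to largest, and the job is handed in at about 31 s on the robot's clock. The orange look-alikes, glue bottle and coil were left alone.

- **Seating:** Each can met its cup floor with the gripper within 0.5 mm of the height expected for a fully seated can, at about 4–6 N. The last side view puts all four tops within about 3 px of where seated cans should appear.
- **Correction made:** cap40 first caught on its cup's flare at about 20 N. I raised it, shifted it 3–4 mm, and it then went down fully.
- **Bystanders:** The bottle and coil read within about 4 px of their first readings in the side view and within about 9 px in the top view. I take these differences as detector scatter, because the arm never went near either.
- **Checks that disagreed or were missing:**
  - The side and top camera position fits differed by up to about 12 mm in y for the far cans. I relied on the top view and the contact forces.
  - In the final top picture the arm hid cap40 and cap50 and part of cap60, so for these three the final check rests on the side view and the contact heights.

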